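Demould the column end plugs and shut the drawer

ROBOT

A 6-joint arm with a two-finger parallel gripper is mounted at the origin on the work surface. World frame = base frame: x ahead of the robot, y to its left, z up, the work surface at z = 0. Lengths are in m, angles in degrees, forces in N, time in s.
With the tool pointing down it reaches from about 0.4 to 0.825 m from the base axis. Payload 7 kg.
Tool frame: the origin (TCP) lies midway between the tips of the shut fingers; the grasp point (between the pads) lies 19 mm behind it; z points along the fingers, y is the direction in which the jaws open and shut (so a half turn about z gives the same grasp; the last joint's range is limited). The gripper opens to 88 mm and grips with 3 to 60 N. Pads are 19 mm wide; open, the fingers measure 130 mm over their backs; the gripper's body (78 mm by 193 mm) begins 47 mm behind the grasp point.
Start: joints at [88.757, 20.546, 0.682, 0, -70.136, -16.507], TCP at [0.206, 0.643, 0.227] pointing down, gripper open.
Joint ranges: [-176.03, 176.03], [-82.01, 121.73], [-58.28, 71.71], [-173.87, 95.51], [-174.79, -0.11], [-173.66, 173.66]. Speed limits (degrees/s): [136.94, 136.94, 172.46, 180, 180, 180].

INTERFACE

Orientations are given as [roll, pitch, yaw] about the fixed x, y, z axes, in that order (R = Rz(yaw) Ry(pitch) Rx(roll)).
In Python, from plant import get_state, capture, get_calibration, close_job, boxes_of, cut_out gives the robot as it stands.
- The arm moves only by the tool apply_moves, never from a script. Its argument "commands" is a list of rows, each an object with "grip": the closure, from 0 (fully open) to 1 (shut); "slide": the shift along the tool's x, y, z in m, a list of three; "roll": the turn about the tool's z in degrees. In form: [{"grip": grip, "slide": [x, y, z], "roll": roll}, ...]. A call has 1 to 5 rows; each row is the pose to reach, as a shift and turn from the pose commanded when the call began, along the tool's axes at that moment; what a row does not reach only later rows make up. A row lasts 1/8 s, in which the tool goes at most 62.5 mm and 10.7 degrees, less where a joint would pass 70% of its speed; a pose out of reach is approached as far as the arm can. A call with a gripper value outside its range is refused whole. The fingers move at their own pace and stop on an object; "grip_force" is the grip in N (left out, the last holds). Time passes only in rows, so rows that repeat a pose let the fingers close. It gives the time, the measured TCP pose, the force and the opening at its end, in the units of the state.
- get_state(): the state, without advancing time (a new reading comes with each control period).
- capture(name): name is "scene" or "top" or "wrist"; returns (picture, depth): 480x640x3 uint8, red, green, blue; 480x640 float32, m along the optical axis (not along the pixel's ray), 0 where there is no reading.
- get_calibration(name): a dict with "mtx" (3x3 intrinsics, pixels), "distortion" ([k1, k2, p1, p2, k3] as OpenCV has them; the pictures are not rectified), "R" (3x3) and "t" (3): a world point X has camera coordinates R X + t. Camera axes: x right, y down, z forward; pixel columns grow to the right and rows downward; lengths in m; the calibration is good to about 2 mm. A picture is of the moment at which its call begins: read the wrist's pose just before it. get_calibration takes no time and is no camera call; for the wrist camera it gives the pose at the moment of the call.
- close_job(): hands the job in, once; it reports no verdict.
Trained networks look in the newest picture that a camera, given by its name, has taken for a name from the list of things; names that differ only in an ending like _2 or _b are one class to them, and where a whole thing is asked for, a point or a joint stands for the part that bears it (a point fixed in the world has none). Each returns a list of dicts, best first, with "score" (0 to 1); they miss things now and then, are a little off and sometimes report something else, mostly with a low value. They report only what shows in the picture. A call takes as long as a camera call.
- boxes_of(name, camera): "position" ([x, y, z] in m, in the coordinates of the camera as it stood for that picture, good to about 4 mm: the middle of the surface that is visible of it).
- cut_out(name, camera): "mask" (480x640 bool, what is visible of it).
The state is a dict: "time_s": time; "joints": joint angles; "qd": joint speeds; "joint_torque": joint torques, N m; "tcp_pos": TCP position; "eef_rot": TCP orientation; "contact_force": force on the tool from outside, world axes, zero at the start; "moment": the same for the moment, N m; "gripper_width": finger opening in m.
Only numpy, scipy, OpenCV 4.12 (cv2) and the standard library are available. Lean on these libraries where they do the work, as an engineer would, in place of code of your own. Each camera call takes 0.05 s, during which the arm holds its last target.

TASK

The cast resin plugs have cured. While the mould is still pinned to its station, lift every plug out of it and put them in the open drawer; then pull up the red plunger handle and give it a quarter turn so that it stays up when you let go, draw the mould out from under the bridge by its handle and set it down flat in the grey wash tray. The drawer, with the plugs in it, must end pushed fully home past its catch, without slamming it, and the flasks and the bottle are to be left alone.

Things in the scene. Friction and masses are not known exactly. Their poses are not given: they have to be found in the camera images.
- plug1: cream cast resin column plug, 22 g: round foot 36 mm across, 12 mm thick, on it a stem 18 mm across, 26 mm tall. Origin: centre of the underside; z up the stem. At first it stands in its mould cavity, foot 12 mm deep, loose, 0.8 mm play, only the stem standing out. Four to six plugs are present. Cavity centre x -60, y -36 mm in the mould.
- plug2: cream cast resin column plug, 22 g: round foot 36 mm across, 12 mm thick, on it a stem 18 mm across, 26 mm tall. Origin: centre of the underside; z up the stem. At first it stands in its mould cavity, foot 12 mm deep, loose, 0.8 mm play, only the stem standing out. Four to six plugs are present. Cavity centre x -60, y +36 mm in the mould.
- plug3: cream cast resin column plug, 22 g: round foot 36 mm across, 12 mm thick, on it a stem 18 mm across, 26 mm tall. Origin: centre of the underside; z up the stem. At first it stands in its mould cavity, foot 12 mm deep, loose, 0.8 mm play, only the stem standing out. Four to six plugs are present. Cavity centre x +0, y -36 mm in the mould.
- plug4: cream cast resin column plug, 22 g: round foot 36 mm across, 12 mm thick, on it a stem 18 mm across, 26 mm tall. Origin: centre of the underside; z up the stem. At first it stands in its mould cavity, foot 12 mm deep, loose, 0.8 mm play, only the stem standing out. Four to six plugs are present. Cavity centre x +0, y +36 mm in the mould.
- plug5: cream cast resin column plug, 22 g: round foot 36 mm across, 12 mm thick, on it a stem 18 mm across, 26 mm tall. Origin: centre of the underside; z up the stem. At first it stands in its mould cavity, foot 12 mm deep, loose, 0.8 mm play, only the stem standing out. Four to six plugs are present. Cavity centre x +60, y -36 mm in the mould.
- plug6: cream cast resin column plug, 22 g: round foot 36 mm across, 12 mm thick, on it a stem 18 mm across, 26 mm tall. Origin: centre of the underside; z up the stem. At first it stands in its mould cavity, foot 12 mm deep, loose, 0.8 mm play, only the stem standing out. Four to six plugs are present. Cavity centre x +60, y +36 mm in the mould.
- mould: aluminium lower mould half, 0.75 kg: plate 180 (x) x 120 x 18 mm, six cavities 12 mm deep, at its +x end a tongue 45 long, 40 wide, 8 mm thick with a 10 mm pin hole. Origin: centre of the plate's underside, z up. It lies on the station (20 mm up) between rails (2.5 mm play a side), tongue under the bridge: unpinned, it must slide 30 mm or more to its own -x before it can be lifted; balanced at its middle.
- mould_handle (a point): centre of the mould's black handle bar: 70 mm along the mould's x, 12 mm wide (y), 12 mm high, 47 mm above the mould's underside (29 mm above the plate's top), on two steel feet. Frame as the mould's.
- station: fixed moulding station: base plate 310 x 150 mm, its top 20 mm above the table; rails 10 mm high beside the mould; at x = +120 mm a grey bridge, 74 mm wide, 28 mm long, 31 to 41 mm above the table, carrying the plunger. Origin: on the table, under the mould's origin as it lies in place. Its -x side faces the robot and is open: the mould slides out that way.
- plunger_grip (a point): middle of the sprung plunger's red T-handle, on its vertical axis, 77 mm above the table with the plunger down. The handle is a bar 44 mm long, 10 mm wide, 20 mm high; the point's x axis runs along the bar (at the start along the station's x). Below it a slotted steel collar, 24 x 24 mm, top 53 mm above the table.
- plunger (a joint): how far the plunger is pulled up, m: 0 down (8 mm pin 6 mm deep in the mould's tongue), stop at 0.016. A spring draws it down, 7 N at 0, 12 N at the top. A cross pin in the collar's slot keeps it from turning until it is up 0.011; turned across the slot, the pin rests on the collar and holds the plunger up at about 0.011, clear of the tongue.
- plunger_twist (a joint): turn of the red T-handle about the vertical, rad, counter-clockwise from above positive, 0 at the start, stops at +-1.6. It may be turned either way; a quarter turn (at least 1.1 rad) latches it properly.
- tray: loose grey plastic wash tray, 0.5 kg, 300 (x) x 200 (y) x 35 mm outside, walls and floor 5 mm. Origin: centre of its underside. It may be knocked aside during the work.
- unit: fixed white one-drawer bench unit, 240 mm deep (x) x 220 mm wide x 85 mm high. Origin: centre of its underside on the table; its front, with the drawer, looks to its -x, towards the robot.
- drawer (a joint): how far the drawer is open, m: 0 fully home, 0.115 to 0.145 at the start, stop at 0.15. It slides along the unit's x (-x opens), about 1 N friction and a damper (2 N at 0.1 m/s). A sprung roller catch resists at 0.0125 (about 6 N to push past); inside about 0.006 it draws the drawer home by itself and holds it at 0.
- drawer_floor (a point): point on the drawer's inner floor, 16 mm above the table, mid-width, at the inner face of the blue front panel; x points into the drawer (as the unit's x). Inside it is 222 mm long (x from 0), 180 mm wide, walls 36 mm above the floor; as far as it is open it is clear of the unit, the rest is under the unit's top. Front panel 12 mm thick, top 78 mm above the table.
- drawer_handle (a point): middle of the steel bar handle of the drawer, 110 mm long along the unit's y, 11 mm thick, 50 mm above the table, 35 mm out from the blue front panel's outer face; frame as the unit's. Pushing on this bar or on the panel closes the drawer.
- flask1: bystander: conical glass flask, 80 mm across, 137 mm tall, origin centre of its underside. Leave alone.
- flask2: bystander: a second conical glass flask, as flask1. Leave alone.
- bottle: bystander: white plastic bottle with a yellow cap, 72 mm across, 170 mm tall, origin centre of its underside. Leave alone.

How it is judged:
By the outcome, as a careful person would: the job done as asked, in the order asked, and still so for the second after the job is handed in, with the robot touching nothing.
Of plug1, plug2, plug3, plug4, plug5, plug6 only 4 to 6 are there at a start; the rules pass over those that are not, and their reading is None.
At some moment in a run one of tray may be knocked a few centimetres aside while the robot is not near it.
Once in a run the grip may slacken for a moment while it holds something.
It also fails if it takes over 210 s, if anything falls off the work surface, if the arm or the gripper's body presses on something with over 40 N, if the wrist force passes 120 N, or if a joint passes its speed limit or range.

## Working session

There is one attempt and no reset: what is moved stays moved. The work goes in short steps, Python scripts to look and compute and a tool call to move; the robot and the scene stay as the last step left them, time stands still between calls to the robot, and variables do not carry over. Pictures are saved under pics/ and viewed, and the job is handed in when it is done.

Besides the shell and the picture viewer there is one more tool, called after "Call:" as name(argument=value, ...) on one line, values as JSON. apply_moves: Moves the arm, as the interface text tells. Its arguments: {"type":"object","properties":{"commands":{"type":"array"},"grip_force":{"type":"number"}},"required":["commands"]}

```bash
ls; mkdir -p pics
python3 - <<'E'
from plant import *
import cv2, numpy as np
print(get_state())
for n in ["scene","top","wrist"]:
    p,d=capture(n)
    cv2.imwrite(f"pics/{n}0.png",p[:,:,::-1])
    c=get_calibration(n); print(n,c)
E
```

```text
pics
{'time_s': 0.0, 'joints': array([ 8.87577230e+01,  2.05936313e+01,  6.34429458e-01, -1.94448862e-02,
       -7.01350665e+01, -1.65081972e+01]), 'qd': array([ 0.02357372,  0.04447633,  0.00500215, -0.02610852, -0.05641392,
       -0.0549426 ]), 'joint_torque': array([-1.27164363e-03, -5.82710016e+01,  2.93047893e+01,  6.99743852e+00,
        6.81135280e-03, -1.60322097e-04]), 'tcp_pos': array([0.20565514, 0.6424078 , 0.22560499]), 'eef_rot': array([ 1.79904423e+02, -9.26333229e-03, -1.77570890e+01]), 'contact_force': array([-0.15916728,  0.15995835,  0.17360224]), 'moment': array([-0.05216433,  0.00049697,  0.03822406]), 'gripper_width': 0.08753713992347013}
scene {'mtx': array([[445.50064733,   0.        , 317.36763294],
       [  0.        , 445.50064733, 236.46430202],
       [  0.        ,   0.        ,   1.        ]]), 'distortion': array([-0.00435635,  0.        ,  0.        ,  0.        ,  0.        ]), 'R': array([[-0.48861061,  0.8724465 ,  0.00983755],
       [ 0.64268248,  0.36751203, -0.67223072],
       [-0.59010075, -0.32213664, -0.74027636]]), 't': array([ 0.276499
[... 248 characters left out ...]
.        ,  0.        ,  0.        ]), 'R': array([[ 0.0106248 , -0.99987243, -0.0119263 ],
       [-0.9869824 , -0.00857222, -0.16059967],
       [ 0.16047695,  0.01347739, -0.98694757]]), 't': array([0.04421264, 0.61776274, 1.06374494])}
wrist {'mtx': array([[337.71274842,   0.        , 317.94267053],
       [  0.        , 337.71274842, 240.5680893 ],
       [  0.        ,   0.        ,   1.        ]]), 'distortion': array([-0.04447685,  0.        ,  0.        ,  0.        ,  0.        ]), 'R': array([[-0.30530754, -0.95225263,  0.00149703],
       [-0.91671333,  0.29433783,  0.27018867],
       [-0.2577285 ,  0.08111829, -0.96280623]]), 't': array([ 0.67523554, -0.03392878,  0.39008687])}
```

View pics/top0.png

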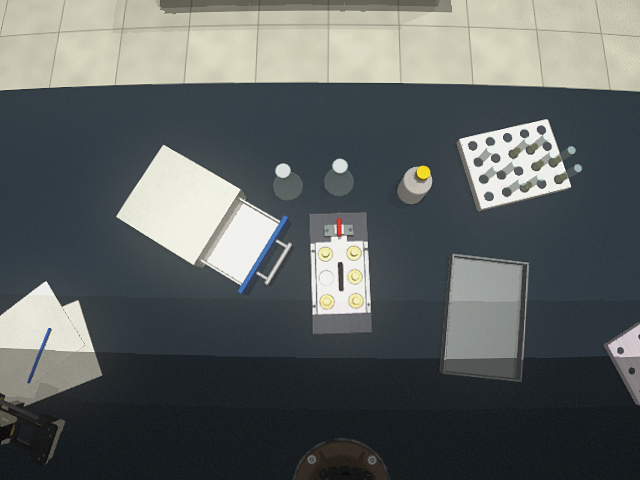

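View pics/scene0.png

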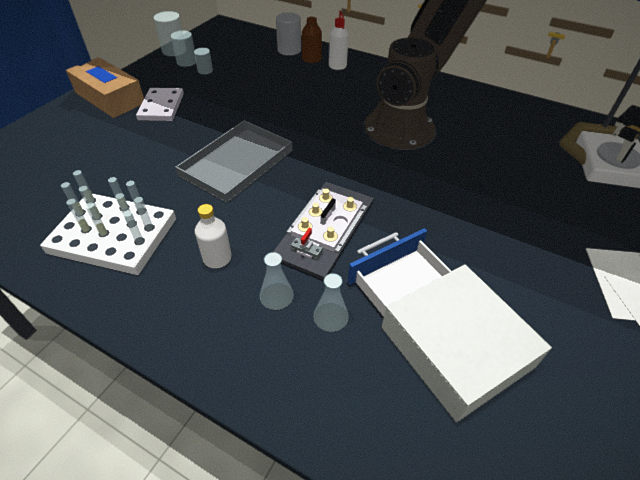

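View pics/wrist0.png

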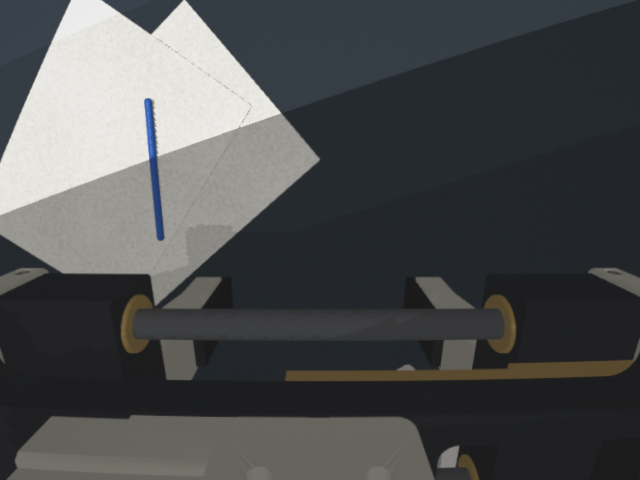

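```bash
cat > h.py <<'E'
from plant import *
import cv2, numpy as np
from scipy.spatial.transform import Rotation as Rot
def world(cam_pts,c): return (np.asarray(cam_pts)-c["t"])@c["R"]
def px2w(uv,z,c):
    """pixel->world at depth along axis"""
    uv=np.asarray(uv,float).reshape(-1,1,2)
    n=cv2.undistortPoints(uv,c["mtx"],c["distortion"])[:,0]
    z=np.asarray(z).reshape(-1)
    return world(np.c_[n*z[:,None],z],c)
def px2plane(uv,h,c):
    uv=np.asarray(uv,float).reshape(-1,1,2)
    n=cv2.undistortPoints(uv,c["mtx"],c["distortion"])[:,0]
    d=np.c_[n,np.ones(len(n))]@c["R"]; o=-c["R"].T@c["t"]
    return o+d*((h-o[2])/d[:,2])[:,None]
def w2px(X,c):
    rv=cv2.Rodrigues(c["R"])[0]
    return cv2.projectPoints(np.asarray(X,float).reshape(-1,1,3),rv,c["t"],c["mtx"],c["distortion"])[0][:,0]
def cloud(mask,d,c):
    v,u=np.nonzero(mask&(d>0)); return px2w(np.c_[u,v],d[v,u],c),np.c_[u,v]
E
python3 - <<'E'
from h import *
np.set_printoptions(precision=4,suppress=True)
P,D=capture("top"); c=get_calibration("top")
for n in ["plug1","mould","mould_handle","station","plunger_grip","tray","unit","drawer","drawer_handle","flask1","bottle"]:
    r=boxes_of(n,"top")
    print(n,[(round(x["score"],2),world([x["position"]],c)[0].round(4).tolist()) for x in r])
    r=cut_out(n,"top")
    for x in r:
        if x["score"]<0.4: continue
        m=x["mask"]; w,uv=cloud(m,D,c)
        if len(w)<5: print("few");continue
        print("   mask",m.sum(),uv.mean(0),np.median(w,0), "z",np.percentile(w[:,2],[5,50,95]))
        (cx,cy),(a,b),an=cv2.minAreaRect(w[:,:2].astype(np.float32)); print("    rect",round(cx,4),round(cy,4),round(a,4),round(b,4),an)
print(get_state()["time_s"])
E
```

```text
plug1 [(0.69, [0.466, -0.0304, 0.0366]), (0.68, [0.4647, 0.0407, 0.0372]), (0.58, [0.5732, 0.0471, 0.0345]), (0.54, [0.5809, -0.0263, 0.0379]), (0.45, [0.5234, -0.0259, 0.0339])]
   mask 173 [326.8786 301.6994] [0.4611 0.0391 0.0386] z [0.0255 0.0386 0.0646]
    rect 0.4626 0.0392 0.0326 0.0353 0.5162032246589661
   mask 144 [354.6993 277.014 ] [ 0.5224 -0.029   0.0389] z [0.0354 0.0389 0.0649]
    rect 0.5241 -0.0293 0.0328 0.0304 89.33734893798828
   mask 118 [325.178  254.1017] [0.5789 0.0451 0.0401] z [0.0355 0.0401 0.0652]
    rect 0.5815 0.0453 0.0294 0.0289 46.377723693847656
   mask 130 [353.     253.4496] [ 0.5816 -0.0241  0.0385] z [0.034  0.0385 0.0656]
    rect 0.5834 -0.0255 0.029 0.0305 0.2631365656852722
mould [(0.7, [0.5247, 0.0117, 0.032])]
   mask 2684 [339.0363 276.5791] [0.5238 0.0104 0.0373] z [0.0258 0.0373 0.0689]
    rect 0.5317 0.0067 0.1974 0.1202 2.6504552364349365
mould_handle [(0.59, [0.525, 0.0056, 0.0392])]
   mask 2622 [339.5132 275.5763] [0.527  0.0086 0.0373] z [0.026  0.0373 0.0691]
    rect 0.5322 0.0067 0.1959 0.1228 0.560600221157074
station [(0.
[... 1064 characters left out ...]
]
   mask 4928 [245.3132 243.9863] [0.6067 0.2536 0.0164] z [0.0116 0.0164 0.077 ]
    rect 0.6037 0.243 0.2011 0.2302 59.5447883605957
flask1 [(0.88, [0.7649, 0.011, 0.0631]), (0.69, [0.7529, 0.1383, 0.065]), (0.66, [0.6411, 0.0081, 0.0856])]
   mask 831 [286.9095 182.9216] [0.7553 0.1424 0.0602] z [0.0054 0.0602 0.1385]
    rect 0.7786 0.1562 0.1063 0.0773 40.362735748291016
   mask 777 [339.1355 178.8555] [0.767  0.0112 0.0626] z [0.0098 0.0626 0.1383]
    rect 0.7772 0.0089 0.0691 0.0791 16.13726806640625
bottle [(0.63, [0.7425, -0.169, 0.1171])]
   mask 987 [414.3919 184.398 ] [ 0.7432 -0.1691  0.1141] z [0.0231 0.1141 0.1708]
    rect 0.7668 -0.1901 0.0715 0.1026 42.713539123535156
1.3
```

```bash
cat >> h.py <<'E'
def tool():
    s=get_state(); return np.array(s["tcp_pos"]),Rot.from_euler("xyz",s["eef_rot"],degrees=True).as_matrix(),s
def plan(p,yaw=None):
    """slide & roll from the present pose to world p, tool yaw (deg)"""
    t,R,s=tool(); sl=R.T@(np.array(p)-t); r=0
    if yaw is not None:
        r=-(yaw-s["eef_rot"][2]); r=(r+90)%180-90
    print("slide",sl.round(4),"roll",round(r,2),"from",t.round(4),s["eef_rot"].round(2),"t",round(s["time_s"],2),"J",s["joints"].round(1))
E
python3 - <<'E'
from h import *
np.set_printoptions(precision=4,suppress=True)
t,R,s=tool(); c=get_calibration("wrist")
o=-c["R"].T@c["t"]; print("cam in tool",R.T@(o-t), "cam axes in tool\n",(c["R"]@R))
plan([0.42,0.01,0.25],-90)
plan([0.42,0.01,0.25],0)
P=cv2.imread("pics/top0.png"); 
cv2.imwrite("pics/crop.png",cv2.resize(P[140:340,200:440],None,fx=3.3,fy=3,interpolation=cv2.INTER_CUBIC))
E
```

```text
cam in tool [ 0.073  -0.0009 -0.1579] cam axes in tool
 [[-0.0004  1.     -0.0002]
 [-0.9628 -0.0004 -0.2704]
 [-0.2704  0.0001  0.9628]]
slide [ 0.3969  0.5374 -0.0234] roll 72.25 from [0.2058 0.6428 0.2265] [180.    -0.   -17.75] t 1.3 J [ 88.8  20.5   0.7   0.  -70.1 -16.5]
slide [ 0.3969  0.5374 -0.0234] roll -17.75 from [0.2058 0.6428 0.2265] [180.    -0.   -17.75] t 1.3 J [ 88.8  20.5   0.7   0.  -70.1 -16.5]
```

View pics/crop.png

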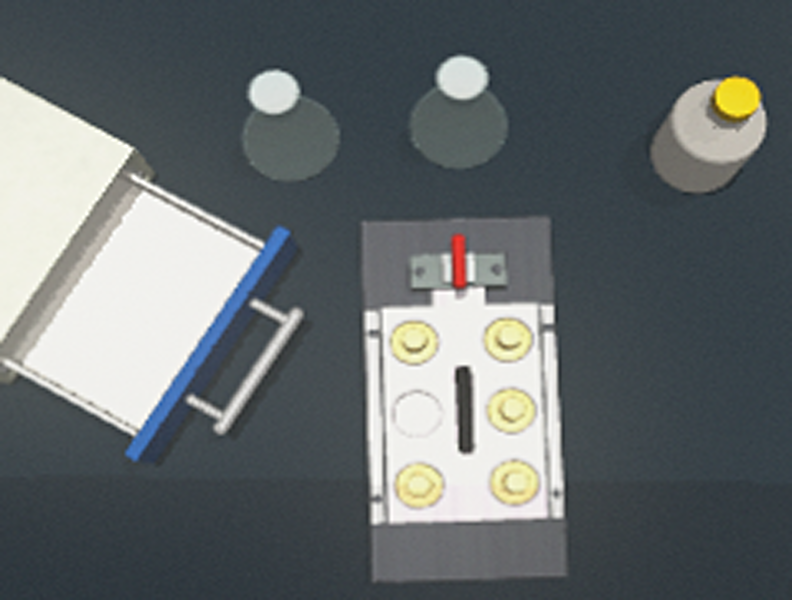

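Run:
```python
from h import *
plan([0.56,0.09,0.24],-89)
```

```text
slide [ 0.5059  0.4185 -0.0134] roll 71.25 from [0.2058 0.6428 0.2265] [180.    -0.   -17.75] t 1.3 J [ 88.8  20.5   0.7   0.  -70.1 -16.5]
```

Call:
apply_moves(commands=[{"grip": 0.5, "slide": [0.505, 0.418, -0.013], "roll": 71}, {"grip": 0.5, "slide": [0.505, 0.418, -0.013], "roll": 71}, {"grip": 0.5, "slide": [0.505, 0.418, -0.013], "roll": 71}, {"grip": 0.5, "slide": [0.505, 0.418, -0.013], "roll": 71}, {"grip": 0.5, "slide": [0.505, 0.418, -0.013], "roll": 71}])

```text
time_s: 1.92
tcp_pos: [0.3751, 0.378, 0.2332]
eef_rot: [-180.0, 0.0, -71.8]
contact_force: [1.0, 0.9, 0.3]
gripper_width: 0.046
```

Run:
```python
from h import *
plan([0.56,0.09,0.24],-89)
```

```text
slide [ 0.3314 -0.0857 -0.0069] roll 17.21 from [0.3751 0.378  0.2332] [-1.7996e+02  3.0000e-02 -7.1790e+01] t 1.93 J [ 66.3   6.8 -16.7   0.  -66.4 -48.1]
```

Call:
apply_moves(commands=[{"grip": 0.5, "slide": [0.331, -0.086, -0.007], "roll": 17.2}, {"grip": 0.5, "slide": [0.331, -0.086, -0.007], "roll": 17.2}, {"grip": 0.5, "slide": [0.331, -0.086, -0.007], "roll": 17.2}, {"grip": 0.5, "slide": [0.331, -0.086, -0.007], "roll": 17.2}, {"grip": 0.5, "slide": [0.331, -0.086, -0.007], "roll": 17.2}])

```text
time_s: 2.55
tcp_pos: [0.5459, 0.1162, 0.2397]
eef_rot: [-179.9, 0.0, -88.7]
contact_force: [1.3, 0.6, -0.6]
gripper_width: 0.0436
```

Call:
apply_moves(commands=[{"grip": 0.5, "slide": [0, 0, 0], "roll": 0}, {"grip": 0.5, "slide": [0, 0, 0], "roll": 0}])

```text
time_s: 2.8
tcp_pos: [0.5448, 0.1177, 0.239]
eef_rot: [180.0, 0.0, -88.7]
contact_force: [-0.4, -0.5, -0.7]
gripper_width: 0.0437
```

Run:
```python
from h import *
plan([0.56,0.09,0.24],-89)
c=get_calibration("wrist")
P,D=capture("wrist"); np.savez("w1.npz",P=P,D=D,**c)
cv2.imwrite("pics/w1.png",P[:,:,::-1])
```

```text
slide [ 0.028  -0.0145 -0.001 ] roll 0.25 from [0.5448 0.1177 0.239 ] [ 1.7999e+02  1.0000e-02 -8.8750e+01] t 2.8 J [ 32.3   9.  -13.2  -0.  -67.7 -31. ]
```

View pics/w1.png

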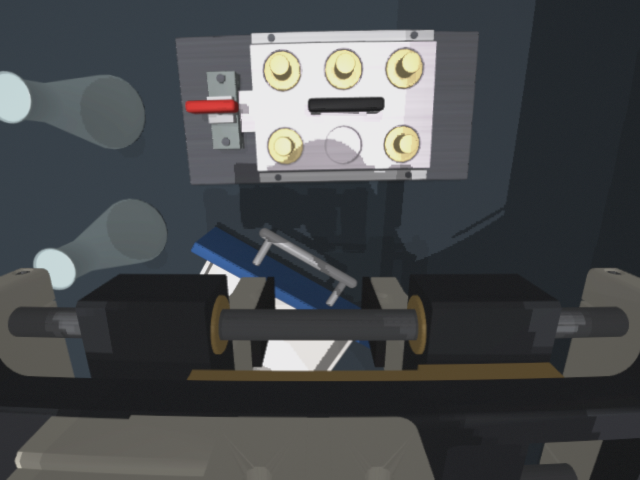

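```bash
cat > fit.py <<'E'
from h import *
from scipy.optimize import least_squares
from scipy import ndimage
np.set_printoptions(precision=4,suppress=True)
def fitmould(W,zoff=0.0,verbose=True):
    # W HxWx3 world map; stems' tops z~0.064
    z=W[...,2]
    m=(z>0.060-zoff)&(z<0.068-zoff)&(W[...,0]>0.4)&(W[...,0]<0.64)&(np.abs(W[...,1])<0.1)
    L,n=ndimage.label(m); pts=[]
    for i in range(1,n+1):
        q=W[L==i]
        if len(q)<15: continue
        pts.append(np.r_[q[:,:2].mean(0),len(q),q[:,2].mean(),np.ptp(q[:,0]),np.ptp(q[:,1])])
    return np.array(pts)
def wmap(D,c):
    v,u=np.indices(D.shape); return px2w(np.c_[u.ravel(),v.ravel()],D.ravel(),c).reshape(*D.shape,3)
E
python3 - <<'E'
from fit import *
f=np.load("w1.npz"); c={k:f[k] for k in ["mtx","distortion","R","t"]}
W=wmap(f["D"],c); W[f["D"]<=0]=np.nan
print("wrist\n",fitmould(W))
# red T
P=f["P"].astype(int); r=(P[...,0]>120)&(P[...,1]<60)&(P[...,2]<60); q=W[r]; q=q[(q[:,2]>0.08)]
print("red",np.nanmean(q,0),len(q),np.nanpercentile(q,[2,98],axis=0))
# handle: dark, z~0.073
h=(W[...,2]>0.069)&(W[...,2]<0.078)&(P.sum(-1)<150)&(abs(W[...,1])<0.06); q=W[h]; print("handle",q.mean(0),np.ptp(q,0),len(q), cv2.fitLine(q[:,:2].astype(np.float32),2,0,.01,.01).ravel(),cv2.minAreaRect(q[:,:2].astype(np.float32)))
for nm,uv in [("plate",(270,110)),("cav",(343,147)),("stn",(215,170)),("plate2",(400,105))]: print(nm,W[uv[1],uv[0]])
D=capture("top")[1]; ct=get_calibration("top"); Wt=wmap(D,ct); Wt[D<=0]=np.nan
print("top\n",fitmould(Wt))
E
```

```text
wrist
 [[  0.4646  -0.0303 346.       0.0636   0.0177   0.0177]
 [  0.5241  -0.0279 331.       0.0636   0.0172   0.0171]
 [  0.5835  -0.0253 331.       0.0635   0.0181   0.0173]
 [  0.5201   0.0134  18.       0.0651   0.0161   0.0008]
 [  0.4612   0.0412 299.       0.0636   0.0178   0.0178]
 [  0.5801   0.0459 270.       0.0635   0.0174   0.0167]]
red [0.6414 0.0133 0.0857] 257 [[0.6212 0.0085 0.0835]
 [0.6619 0.0177 0.0877]]
handle [0.5271 0.0087 0.0722] [0.1339 0.0144 0.0083] 478 [0.9992 0.0401 0.5271 0.0087] ((0.5566520690917969, 0.009785529226064682), (0.13406385481357574, 0.010375005193054676), 2.311809778213501)
plate [0.5958 0.0113 0.0369]
cav [0.5201 0.0459 0.0258]
stn [0.6598 0.0731 0.0193]
plate2 [0.4655 0.0036 0.0379]
top
 [[ 0.5817  0.0453 39.      0.0639  0.0176  0.0149]
 [ 0.5843 -0.0265 39.      0.0636  0.0154  0.0148]
 [ 0.5243 -0.0297 38.      0.0634  0.015   0.0149]
 [ 0.4649 -0.0322 41.      0.0631  0.017   0.0146]
 [ 0.4617  0.0388 41.      0.0635  0.0169  0.0147]]
```

```bash
cat > unit.py <<'E'
from fit import *
def unit(P,D,c):
    W=wmap(D,c); W[D<=0]=np.nan
    P=P.astype(int)
    top=(W[...,2]>0.081)&(W[...,2]<0.089)&(W[...,1]>0.15)&(P.min(-1)>120)
    L,n=ndimage.label(top); k=np.argmax(np.bincount(L.ravel())[1:])+1
    q=W[L==k]; r=cv2.minAreaRect(q[:,:2].astype(np.float32)); print("unit top",len(q),q[:,2].mean(),r); print(cv2.boxPoints(r))
    bl=(P[...,2]>P[...,0]+50)&(W[...,2]>0.065)&(W[...,2]<0.09)&(W[...,1]>0.05)&(W[...,0]>0.4)
    q=W[bl]; r=cv2.minAreaRect(q[:,:2].astype(np.float32)); print("blue top",len(q),np.nanmean(q[:,2]),r); print(cv2.boxPoints(r))
    return W,bl
E
python3 - <<'E'
from unit import *
P,D=capture("top"); c=get_calibration("top")
W,bl=unit(P,D,c)
q=W[bl]; q=q[q[:,2]>0.073]; print(cv2.fitLine(q[:,:2].astype(np.float32),2,0,.01,.01).ravel(), q.mean(0))
# handle bar z 0.05-0.06
h=(W[...,2]>0.045)&(W[...,2]<0.062)&(W[...,1]>0.05)&(W[...,1]<0.25)&(W[...,0]>0.45)&(W[...,0]<.62)
L,n=ndimage.label(h)
for i in range(1,n+1):
    q=W[L==i]
    if len(q)>20: print(len(q),q.mean(0),cv2.minAreaRect(q[:,:2].astype(np.float32)))
# flasks top
for uv in [(283,171),(340,166),(422,173)]:
    print(px2plane([uv],0.137,c), W[uv[1],uv[0]])
# tray
t=(W[...,2]>0.028)&(W[...,2]<0.04)&(W[...,1]<-0.2)&(W[...,0]<0.62)
L,n=ndimage.label(t,np.ones((3,3))); k=np.argmax(np.bincount(L.ravel())[1:])+1
q=W[L==k]; r=cv2.minAreaRect(q[:,:2].astype(np.float32)); print("tray",len(q),r,cv2.boxPoints(r))
E
```

```text
unit top 5300 0.08466655795185388 ((0.7122904658317566, 0.4344191253185272), (0.19882719218730927, 0.22089111804962158), 60.58039474487305)
[[0.5673 0.4021]
 [0.7597 0.2936]
 [0.8573 0.4668]
 [0.6649 0.5753]]
blue top 74 0.07718103962355963 ((0.5107295513153076, 0.2354772835969925), (0.010915766470134258, 0.06392057240009308), 57.414608001708984)
[[0.4809 0.2481]
 [0.5347 0.2137]
 [0.5406 0.2229]
 [0.4867 0.2573]]
[ 0.8352 -0.5499  0.5103  0.2354] [0.5103 0.2354 0.0772]
34 [0.528  0.2084 0.0529] ((0.5296506881713867, 0.20657303929328918), (0.021668903529644012, 0.016287343576550484), 70.5558090209961)
[[0.7671 0.1465 0.137 ]] [0.7678 0.1468 0.135 ]
[[0.7804 0.0108 0.137 ]] [0.7806 0.0107 0.1363]
[[ 0.765  -0.1847  0.137 ]] [ 0.7546 -0.1777  0.1693]
tray 938 ((0.42709243297576904, -0.36144697666168213), (0.2035316675901413, 0.30177947878837585), 83.67521667480469) [[ 0.2659 -0.446 ]
 [ 0.5659 -0.4792]
 [ 0.5883 -0.2769]
 [ 0.2883 -0.2437]]
```

Run:
```python
from unit import *
c=get_calibration("top")
P=cv2.imread("pics/top0.png")[:,:,::-1].astype(int)
bl=(P[...,2]>P[...,0]+60); bl[:, :220]=0
v,u=np.nonzero(bl); w=px2plane(np.c_[u,v],0.078,c)
print(len(w),cv2.minAreaRect(w[:,:2].astype(np.float32)),cv2.boxPoints(cv2.minAreaRect(w[:,:2].astype(np.float32))),"\n")
Ps,Ds=capture("scene"); cs=get_calibration("scene")
cv2.imwrite("pics/s1.png",Ps[:,:,::-1])
W=wmap(Ds,cs); W[Ds<=0]=np.nan; Pi=Ps.astype(int)
b=(Pi[...,2]>Pi[...,0]+50)&(W[...,2]>0.072)&(W[...,0]>0.4)&(W[...,1]>0.05)&(W[...,1]<0.35)
q=W[b]; r=cv2.minAreaRect(q[:,:2].astype(np.float32)); print("scene blue top",len(q),r,cv2.boxPoints(r),q[:,2].mean())
top=(W[...,2]>0.080)&(W[...,2]<0.09)&(W[...,1]>0.15)&(Pi.min(-1)>120)
L,n=ndimage.label(top); k=np.argmax(np.bincount(L.ravel())[1:])+1
q=W[L==k]; r=cv2.minAreaRect(q[:,:2].astype(np.float32)); print("unit top",len(q),q[:,2].mean(),r); print(cv2.boxPoints(r))
```

```text
395 ((0.5757567882537842, 0.1977710723876953), (0.011668392457067966, 0.21893498301506042), 60.1383171081543) [[0.4779 0.2472]
 [0.6678 0.1382]
 [0.6736 0.1483]
 [0.4837 0.2573]] 

scene blue top 397 ((0.5745771527290344, 0.19640102982521057), (0.014431879855692387, 0.22006076574325562), 60.129356384277344) [[0.4756 0.2449]
 [0.6664 0.1353]
 [0.6736 0.1479]
 [0.4828 0.2575]] 0.07807411807603426
unit top 11706 0.08535768317508226 ((0.6986477375030518, 0.4145034849643707), (0.2416405826807022, 0.22333082556724548), 60.441009521484375)
[[0.5419 0.3645]
 [0.7362 0.2543]
 [0.8554 0.4645]
 [0.6611 0.5747]]
```

View pics/s1.png

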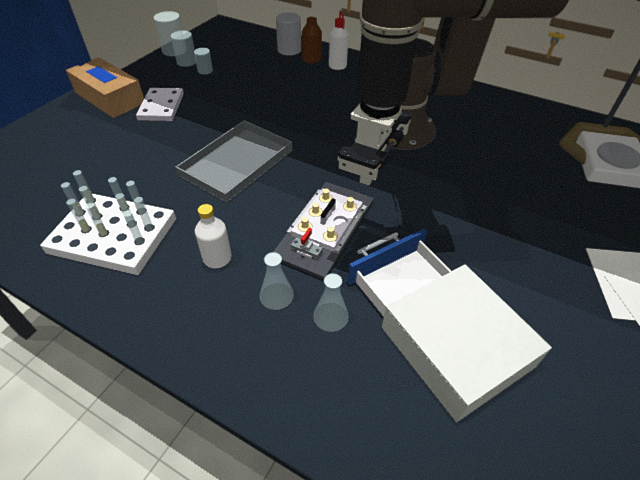

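```bash
cat >> h.py <<'E'
C=np.array([0.5226,0.0072]); YM=2.4
F=np.array([0.5787,0.2027]); YU=60.3
def rot(a): a=np.radians(a); return np.array([[np.cos(a),-np.sin(a)],[np.sin(a),np.cos(a)]])
def mp(x,y): return C+rot(YM)@[x,y]
def dp(x,y): return F+rot(YU)@[x,y]
PL={1:mp(-.06,-.036),2:mp(-.06,.036),3:mp(0,-.036),5:mp(.06,-.036),6:mp(.06,.036)}
SL={6:dp(.07,-.052),2:dp(.07,0),3:dp(.07,.052),5:dp(.026,-.04),1:dp(.026,.04)}
E
python3 - <<'E'
from h import *
plan([*PL[6],0.10],-87.6); plan([*PL[6],0.0415],-87.6)
E
```

```text
slide [ 0.0744 -0.0347  0.1393] roll -0.95 from [0.5445 0.1192 0.2394] [-1.7998e+02  1.0000e-02 -8.8550e+01] t 3.0 J [ 32.5   9.  -13.3  -0.  -67.7 -31. ]
slide [ 0.0744 -0.0346  0.1978] roll -0.95 from [0.5445 0.1192 0.2394] [-1.7998e+02  1.0000e-02 -8.8550e+01] t 3.0 J [ 32.5   9.  -13.3  -0.  -67.7 -31. ]
```

Call:
apply_moves(commands=[{"grip": 0.55, "slide": [0.074, -0.035, 0.06], "roll": -1}, {"grip": 0.55, "slide": [0.074, -0.035, 0.139], "roll": -1}, {"grip": 0.55, "slide": [0.074, -0.035, 0.139], "roll": -1}, {"grip": 0.55, "slide": [0.074, -0.035, 0.139], "roll": -1}, {"grip": 0.55, "slide": [0.074, -0.035, 0.139], "roll": -1}])

```text
time_s: 3.62
tcp_pos: [0.5826, 0.046, 0.1018]
eef_rot: [-179.9, 0.0, -87.6]
contact_force: [-0.3, 0.1, 0.7]
gripper_width: 0.0392
```

Run:
```python
from h import *
plan([*PL[6],0.0415],-87.6)
P,D=capture("wrist");cv2.imwrite("pics/w2.png",P[:,:,::-1])
plan([*PL[6],0.0415],-87.6)
P,D=capture("wrist")
plan([*PL[6],0.0415],-87.6)
```

```text
slide [0.0003 0.0017 0.0603] roll 0.03 from [0.5826 0.046  0.1018] [-1.7989e+02  1.0000e-02 -8.7570e+01] t 3.62 J [ 23.7  18.4 -20.4   0.  -51.2 -21.3]
slide [0.0005 0.002  0.0609] roll 0.04 from [0.5829 0.0462 0.1024] [-1.7982e+02  4.0000e-02 -8.7560e+01] t 3.67 J [ 23.7  18.3 -20.4   0.  -51.2 -21.3]
slide [0.0005 0.0021 0.061 ] roll 0.02 from [0.5829 0.0462 0.1025] [-1.7979e+02  6.0000e-02 -8.7580e+01] t 3.73 J [ 23.7  18.3 -20.4   0.  -51.1 -21.3]
```

View pics/w2.png

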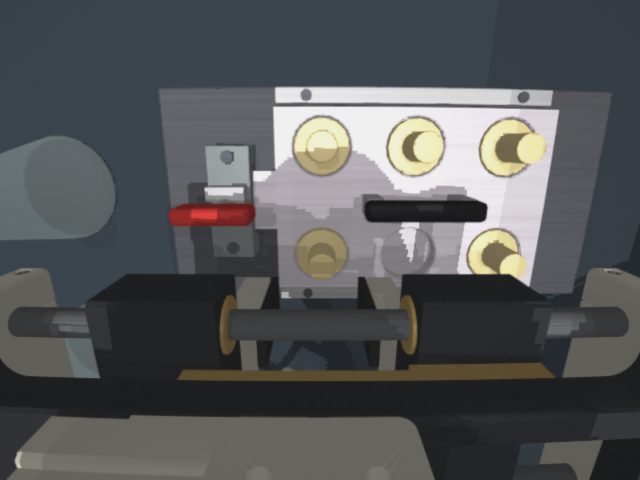

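Call:
apply_moves(commands=[{"grip": 0.55, "slide": [0.0005, 0.0018, 0.04], "roll": 0}, {"grip": 0.55, "slide": [0.0005, 0.0018, 0.06], "roll": 0}, {"grip": 0.55, "slide": [0.0005, 0.0018, 0.06], "roll": 0}, {"grip": 1, "slide": [0.0005, 0.0018, 0.06], "roll": 0}, {"grip": 1, "slide": [0.0005, 0.0018, 0.06], "roll": 0}], grip_force=20)

```text
time_s: 4.35
tcp_pos: [0.5808, 0.0448, 0.0418]
eef_rot: [-179.9, 0.0, -87.6]
contact_force: [0.6, 0.9, -0.2]
gripper_width: 0.025
```

Call:
apply_moves(commands=[{"grip": 1, "slide": [0, 0, 0], "roll": 0}, {"grip": 1, "slide": [0, 0, 0], "roll": 0}])

```text
time_s: 4.6
tcp_pos: [0.5805, 0.0445, 0.0413]
eef_rot: [-179.9, 0.0, -87.6]
contact_force: [-1.7, 1.5, 7.3]
gripper_width: 0.0175
```

Run:
```python
from h import *
plan([*SL[6],0.125],-119.7); plan([*SL[6],0.033],-119.7)
```

```text
slide [-0.1899 -0.086  -0.0835] roll 32.05 from [0.5805 0.0445 0.0413] [-1.7991e+02  2.0000e-02 -8.7650e+01] t 4.6 J [ 23.6  22.4 -24.    0.  -43.5 -21.3]
slide [-0.1898 -0.0859  0.0085] roll 32.05 from [0.5805 0.0445 0.0413] [-1.7991e+02  2.0000e-02 -8.7650e+01] t 4.6 J [ 23.6  22.4 -24.    0.  -43.5 -21.3]
```

Call:
apply_moves(commands=[{"grip": 1, "slide": [0, 0, -0.04], "roll": 0}, {"grip": 1, "slide": [0, 0, -0.084], "roll": 0}, {"grip": 1, "slide": [-0.06, -0.027, -0.084], "roll": 10}, {"grip": 1, "slide": [-0.12, -0.054, -0.084], "roll": 20}, {"grip": 1, "slide": [-0.165, -0.075, -0.084], "roll": 30}])

```text
time_s: 5.22
tcp_pos: [0.6487, 0.214, 0.1247]
eef_rot: [-180.0, 0.0, -118.0]
contact_force: [0.5, -0.4, 0.1]
gripper_width: 0.0175
```

Run:
```python
from h import *
plan([*SL[6],0.125],-119.7); plan([*SL[6],0.033],-119.7)
```

```text
slide [-0.0256  0.0024 -0.0003] roll 1.7 from [0.6487 0.214  0.1247] [-1.7998e+02  4.0000e-02 -1.1800e+02] t 5.22 J [ 34.6  25.4  -5.7   0.  -58.9 -62.6]
slide [-0.0255  0.0025  0.0917] roll 1.7 from [0.6487 0.214  0.1247] [-1.7998e+02  4.0000e-02 -1.1800e+02] t 5.22 J [ 34.6  25.4  -5.7   0.  -58.9 -62.6]
```

Call:
apply_moves(commands=[{"grip": 1, "slide": [-0.0255, 0.0025, 0], "roll": 1.7}, {"grip": 1, "slide": [-0.0255, 0.0025, 0.05], "roll": 1.7}, {"grip": 1, "slide": [-0.0255, 0.0025, 0.08], "roll": 1.7}, {"grip": 1, "slide": [-0.0255, 0.0025, 0.0915], "roll": 1.7}, {"grip": 1, "slide": [-0.0255, 0.0025, 0.0915], "roll": 1.7}])

```text
time_s: 5.85
tcp_pos: [0.6579, 0.236, 0.0329]
eef_rot: [-180.0, -0.0, -119.3]
contact_force: [-0.0, 0.4, 0.2]
gripper_width: 0.0179
```

Run:
```python
from h import *
P,D=capture("wrist");cv2.imwrite("pics/w3.png",P[:,:,::-1])
plan([*SL[6],0.033],-119.7); print(get_state()["contact_force"])
```

```text
slide [-0.0015  0.0005  0.0005] roll 0.35 from [0.6583 0.2361 0.0335] [-1.7996e+02  5.0000e-02 -1.1935e+02] t 5.9 J [ 35.7  31.8  -8.2   0.  -49.9 -65. ]
[ 0.15680479 -0.84930588 -0.05555199]
```

View pics/w3.png

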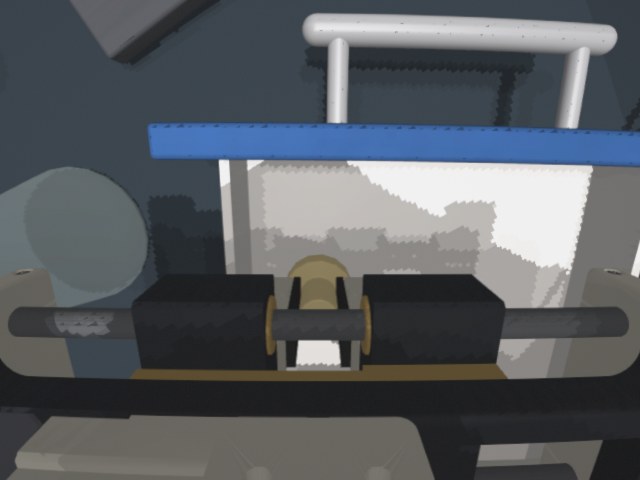

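Call:
apply_moves(commands=[{"grip": 0.7, "slide": [0, 0, 0.0005], "roll": 0}, {"grip": 0.66, "slide": [0, 0, 0.0005], "roll": 0}, {"grip": 0.66, "slide": [0, 0, 0], "roll": 0}, {"grip": 0.66, "slide": [0, 0, -0.05], "roll": 0}, {"grip": 0.66, "slide": [0, 0, -0.085], "roll": 0}])

```text
time_s: 6.52
tcp_pos: [0.6582, 0.236, 0.1196]
eef_rot: [-180.0, 0.0, -119.4]
contact_force: [0.9, -0.3, 0.4]
gripper_width: 0.0298
```

Run:
```python
from h import *
P,D=capture("wrist");cv2.imwrite("pics/w4.png",P[:,:,::-1])
plan([*PL[2],0.12],-87.6);
```

```text
slide [0.2688 0.0777 0.0031] roll -31.71 from [0.6604 0.237  0.1252] [-179.71    0.36 -119.31] t 6.58 J [ 35.7  26.8  -3.4   0.1 -59.4 -65. ]
```

View pics/w4.png

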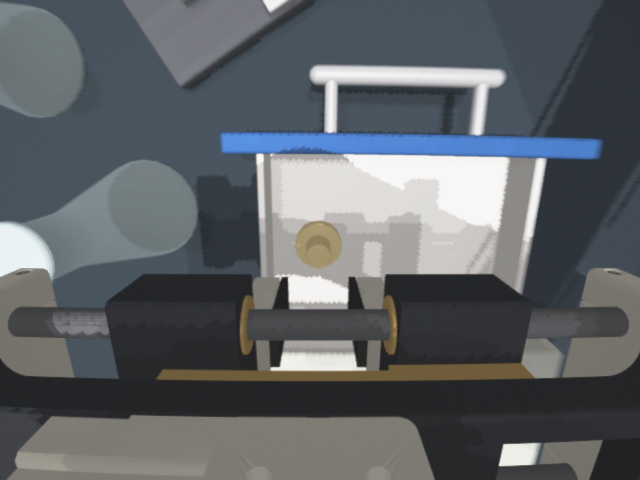

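Call:
apply_moves(commands=[{"grip": 0.6, "slide": [0.057, 0.0165, 0.001], "roll": -7}, {"grip": 0.6, "slide": [0.114, 0.033, 0.003], "roll": -14}, {"grip": 0.6, "slide": [0.171, 0.0495, 0.003], "roll": -21}, {"grip": 0.6, "slide": [0.228, 0.066, 0.003], "roll": -28}, {"grip": 0.6, "slide": [0.269, 0.078, 0.003], "roll": -31.7}])

```text
time_s: 7.2
tcp_pos: [0.4558, 0.0381, 0.1148]
eef_rot: [-180.0, 0.0, -87.5]
contact_force: [1.3, 0.4, -0.4]
gripper_width: 0.0349
```

Call:
apply_moves(commands=[{"grip": 0.6, "slide": [0, 0, 0.02], "roll": 0}, {"grip": 0.6, "slide": [0, 0, 0.02], "roll": 0}])

```text
time_s: 7.45
tcp_pos: [0.457, 0.0392, 0.0943]
eef_rot: [179.9, -0.0, -87.7]
contact_force: [0.4, 0.3, 0.8]
gripper_width: 0.0351
```

Run:
```python
from h import *
P,D=capture("wrist");cv2.imwrite("pics/w5.png",P[:,:,::-1])
plan([*PL[2],0.0415],-87.6);
```

```text
slide [-0.0009 -0.0034  0.0533] roll -0.07 from [0.4578 0.0396 0.0948] [ 1.7999e+02 -2.0000e-02 -8.7670e+01] t 7.5 J [ 29.6   8.  -35.9   0.  -46.1 -27.3]
```

View pics/w5.png

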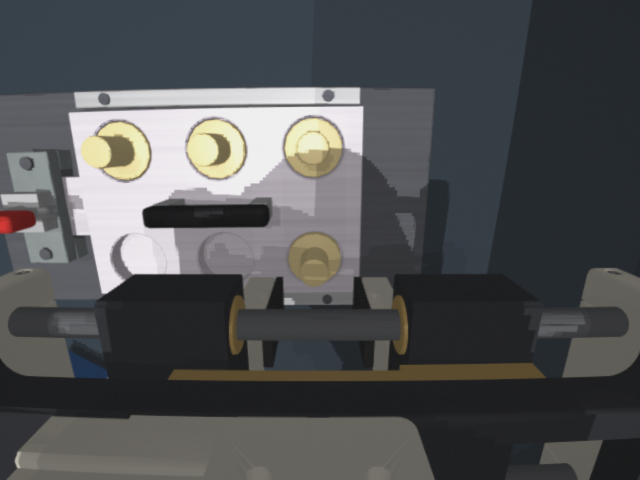

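Call:
apply_moves(commands=[{"grip": 0.6, "slide": [-0.0009, -0.0034, 0.035], "roll": 0}, {"grip": 0.6, "slide": [-0.0009, -0.0034, 0.053], "roll": 0}, {"grip": 0.6, "slide": [-0.0009, -0.0034, 0.053], "roll": 0}, {"grip": 1, "slide": [-0.0009, -0.0034, 0.053], "roll": 0}, {"grip": 1, "slide": [-0.0009, -0.0034, 0.053], "roll": 0}])

```text
time_s: 8.12
tcp_pos: [0.4617, 0.0411, 0.0426]
eef_rot: [-179.9, 0.0, -87.7]
contact_force: [-6.6, 1.6, 6.5]
gripper_width: 0.0203
```

Call:
apply_moves(commands=[{"grip": 1, "slide": [0, 0, 0], "roll": 0}, {"grip": 1, "slide": [0, 0, 0], "roll": 0}, {"grip": 1, "slide": [0, 0, -0.04], "roll": 0}, {"grip": 1, "slide": [0, 0, -0.084], "roll": 0}, {"grip": 1, "slide": [0, 0, -0.084], "roll": 0}])

```text
time_s: 8.75
tcp_pos: [0.4637, 0.0419, 0.1295]
eef_rot: [-179.6, 0.2, -87.6]
contact_force: [-0.4, -0.2, -1.2]
gripper_width: 0.0175
```

Run:
```python
from h import *
plan([*SL[2],0.125],-119.7)
```

```text
slide [-0.2152 -0.1587  0.0063] roll 32.07 from [0.4637 0.0419 0.1295] [-1.7957e+02  1.7000e-01 -8.7630e+01] t 8.75 J [ 29.5   5.7 -33.1   0.1 -50.8 -27.2]
```

Call:
apply_moves(commands=[{"grip": 1, "slide": [-0.045, -0.033, 0.0], "roll": 7}, {"grip": 1, "slide": [-0.09, -0.066, 0.0], "roll": 14}, {"grip": 1, "slide": [-0.135, -0.099, 0.0], "roll": 21}, {"grip": 1, "slide": [-0.18, -0.132, 0.0], "roll": 28}, {"grip": 1, "slide": [-0.214, -0.157, 0.0], "roll": 32}])

```text
time_s: 9.38
tcp_pos: [0.6101, 0.2628, 0.1247]
eef_rot: [180.0, -0.0, -119.8]
contact_force: [-0.2, -0.6, -0.1]
gripper_width: 0.0174
```

Call:
apply_moves(commands=[{"grip": 1, "slide": [0, 0, 0], "roll": 0}, {"grip": 1, "slide": [0, 0, 0.03], "roll": 0}, {"grip": 1, "slide": [0, 0, 0.03], "roll": 0}])

```text
time_s: 9.75
tcp_pos: [0.6072, 0.2594, 0.0931]
eef_rot: [179.9, -0.3, -119.7]
contact_force: [-0.4, -0.1, -0.1]
gripper_width: 0.0175
```

Run:
```python
from h import *
plan([*SL[2],0.033],-119.7)
```

```text
slide [-0.0069 -0.0035  0.06  ] roll 0.01 from [0.6072 0.2594 0.0931] [ 179.85   -0.27 -119.69] t 9.75 J [ 40.   25.4 -10.4  -0.1 -54.5 -69.6]
```

Call:
apply_moves(commands=[{"grip": 1, "slide": [-0.006, -0.003, 0.03], "roll": 0}, {"grip": 1, "slide": [-0.006, -0.003, 0.05], "roll": 0}, {"grip": 1, "slide": [-0.006, -0.003, 0.06], "roll": 0}, {"grip": 1, "slide": [-0.006, -0.003, 0.06], "roll": 0}, {"grip": 1, "slide": [-0.006, -0.003, 0.06], "roll": 0}])

```text
time_s: 10.38
tcp_pos: [0.6155, 0.265, 0.037]
eef_rot: [-180.0, 0.1, -119.7]
contact_force: [-0.2, 0.6, -1.0]
gripper_width: 0.0175
```

Call:
apply_moves(commands=[{"grip": 0.7, "slide": [0, 0, 0.0005], "roll": 0}, {"grip": 0.66, "slide": [0, 0, 0.0005], "roll": 0}, {"grip": 0.66, "slide": [0, 0, 0], "roll": 0}, {"grip": 0.66, "slide": [0, 0, -0.05], "roll": 0}, {"grip": 0.66, "slide": [0, 0, -0.085], "roll": 0}])

```text
time_s: 11.0
tcp_pos: [0.6153, 0.2649, 0.1225]
eef_rot: [-180.0, 0.0, -119.6]
contact_force: [1.5, 0.0, 0.6]
gripper_width: 0.0299
```

Run:
```python
from h import *
P,D=capture("wrist");cv2.imwrite("pics/w6.png",P[:,:,::-1])
plan([*PL[3],0.12],-87.6);
```

```text
slide [ 0.3025 -0.0644  0.0062] roll -32.0 from [0.6175 0.266  0.1278] [-179.75    0.36 -119.6 ] t 11.05 J [ 39.9  24.1  -7.4   0.1 -58.1 -69.6]
```

View pics/w6.png

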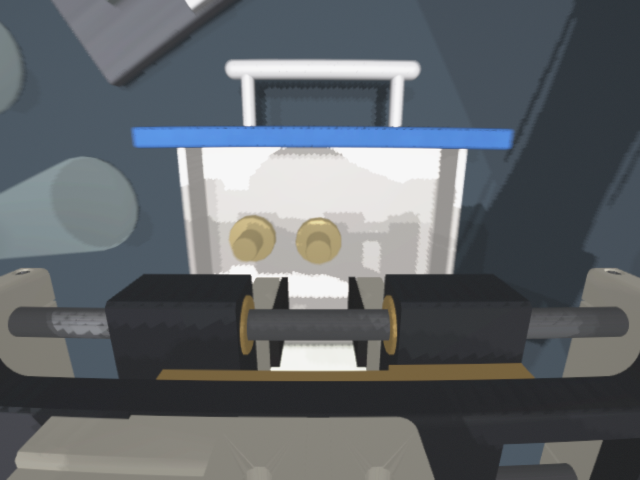

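Call:
apply_moves(commands=[{"grip": 0.6, "slide": [0.06, -0.013, 0.0], "roll": -7}, {"grip": 0.6, "slide": [0.12, -0.026, 0.0], "roll": -14}, {"grip": 0.6, "slide": [0.18, -0.039, 0.0], "roll": -21}, {"grip": 0.6, "slide": [0.24, -0.051, 0.0], "roll": -28}, {"grip": 0.6, "slide": [0.302, -0.064, 0.0], "roll": -32}])

```text
time_s: 11.68
tcp_pos: [0.5205, -0.0302, 0.1209]
eef_rot: [-180.0, 0.0, -87.5]
contact_force: [1.5, -0.3, 1.0]
gripper_width: 0.035
```

Call:
apply_moves(commands=[{"grip": 0.6, "slide": [0, 0, 0.025], "roll": 0}, {"grip": 0.6, "slide": [0, 0, 0.025], "roll": 0}, {"grip": 0.6, "slide": [0, 0, 0.025], "roll": 0}])

```text
time_s: 12.05
tcp_pos: [0.5219, -0.0281, 0.0962]
eef_rot: [-180.0, -0.0, -87.6]
contact_force: [-0.1, 0.2, -0.1]
gripper_width: 0.0353
```

Run:
```python
from h import *
P,D=capture("wrist");cv2.imwrite("pics/w7.png",P[:,:,::-1])
plan([*PL[3],0.0415],-87.6);
```

```text
slide [ 0.001  -0.0019  0.0549] roll -0.0 from [ 0.5221 -0.0279  0.0964] [-179.95   -0.    -87.6 ] t 12.1 J [ 18.5  13.5 -28.3   0.  -48.1 -16.1]
```

View pics/w7.png

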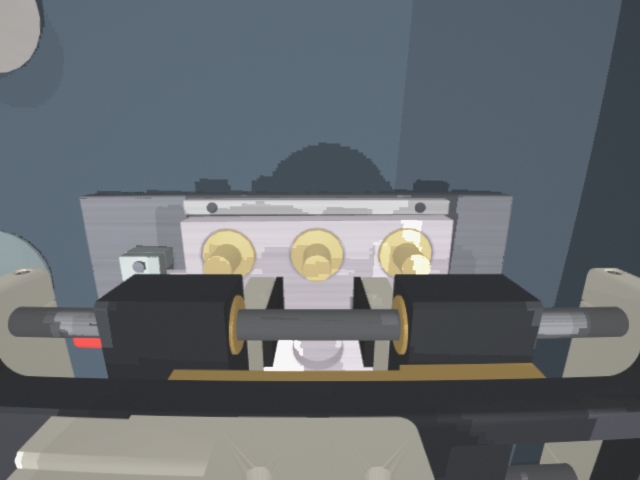

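Call:
apply_moves(commands=[{"grip": 0.6, "slide": [0.0005, -0.0019, 0.035], "roll": 0}, {"grip": 0.6, "slide": [0.0005, -0.0019, 0.0545], "roll": 0}, {"grip": 0.6, "slide": [0.0005, -0.0019, 0.0545], "roll": 0}, {"grip": 1, "slide": [0.0005, -0.0019, 0.0545], "roll": 0}, {"grip": 1, "slide": [0.0005, -0.0019, 0.0545], "roll": 0}])

```text
time_s: 12.72
tcp_pos: [0.5241, -0.0286, 0.0423]
eef_rot: [-179.9, 0.0, -87.6]
contact_force: [0.8, 0.2, -0.5]
gripper_width: 0.0203
```

Call:
apply_moves(commands=[{"grip": 1, "slide": [0, 0, 0], "roll": 0}, {"grip": 1, "slide": [0, 0, 0], "roll": 0}, {"grip": 1, "slide": [0, 0, -0.04], "roll": 0}, {"grip": 1, "slide": [0, 0, -0.084], "roll": 0}, {"grip": 1, "slide": [0, 0, -0.084], "roll": 0}])

```text
time_s: 13.35
tcp_pos: [0.5256, -0.0286, 0.129]
eef_rot: [-179.6, 0.1, -87.6]
contact_force: [0.2, -0.1, -0.2]
gripper_width: 0.0178
```

Run:
```python
from h import *
plan([*SL[3],0.125],-119.7)
```

```text
slide [-0.3158 -0.0556  0.0048] roll 32.06 from [ 0.5256 -0.0286  0.129 ] [-1.7959e+02  7.0000e-02 -8.7640e+01] t 13.35 J [ 18.3  11.4 -26.    0.1 -52.2 -16. ]
```

Call:
apply_moves(commands=[{"grip": 1, "slide": [-0.06, -0.011, 0.0], "roll": 7}, {"grip": 1, "slide": [-0.12, -0.022, 0.0], "roll": 14}, {"grip": 1, "slide": [-0.18, -0.033, 0.0], "roll": 21}, {"grip": 1, "slide": [-0.24, -0.044, 0.0], "roll": 28}, {"grip": 1, "slide": [-0.295, -0.052, 0.0], "roll": 32}])

```text
time_s: 13.98
tcp_pos: [0.563, 0.2699, 0.1246]
eef_rot: [180.0, -0.0, -119.8]
contact_force: [0.6, 0.3, 0.7]
gripper_width: 0.0175
```

Run:
```python
from h import *
plan([*SL[3],0.095],-119.7)
```

```text
slide [-0.0195  0.0051  0.0296] roll -0.13 from [0.563  0.2699 0.1246] [ 1.7999e+02 -2.0000e-02 -1.1983e+02] t 13.97 J [ 43.5  20.5 -13.6  -0.  -55.9 -73.3]
```

Call:
apply_moves(commands=[{"grip": 1, "slide": [-0.0195, 0.0051, 0.01], "roll": 0}, {"grip": 1, "slide": [-0.0195, 0.0051, 0.03], "roll": 0}, {"grip": 1, "slide": [-0.0195, 0.0051, 0.03], "roll": 0}])

```text
time_s: 14.35
tcp_pos: [0.567, 0.286, 0.0927]
eef_rot: [179.9, -0.2, -119.7]
contact_force: [-0.0, -1.4, -0.1]
gripper_width: 0.0176
```

Run:
```python
from h import *
plan([*SL[3],0.033],-119.7)
```

```text
slide [-0.0037  0.0004  0.0597] roll 0.04 from [0.567  0.286  0.0927] [ 179.9    -0.25 -119.66] t 14.35 J [ 44.3  23.3 -13.9  -0.  -53.  -74. ]
```

Call:
apply_moves(commands=[{"grip": 1, "slide": [-0.0025, 0, 0.03], "roll": 0}, {"grip": 1, "slide": [-0.0025, 0, 0.05], "roll": 0}, {"grip": 1, "slide": [-0.0025, 0, 0.062], "roll": 0}, {"grip": 1, "slide": [-0.0025, 0, 0.062], "roll": 0}, {"grip": 1, "slide": [-0.0025, 0, 0.062], "roll": 0}])

```text
time_s: 14.98
tcp_pos: [0.5701, 0.2896, 0.0341]
eef_rot: [-180.0, 0.1, -119.7]
contact_force: [-0.4, 0.3, 0.9]
gripper_width: 0.0177
```

Call:
apply_moves(commands=[{"grip": 0.7, "slide": [0, 0, 0.0005], "roll": 0}, {"grip": 0.66, "slide": [0, 0, 0.0005], "roll": 0}, {"grip": 0.66, "slide": [0, 0, 0], "roll": 0}, {"grip": 0.66, "slide": [0, 0, -0.05], "roll": 0}, {"grip": 0.66, "slide": [0, 0, -0.085], "roll": 0}])

```text
time_s: 15.6
tcp_pos: [0.5699, 0.2897, 0.1199]
eef_rot: [-180.0, 0.0, -119.6]
contact_force: [0.3, -0.0, 0.5]
gripper_width: 0.0301
```

Run:
```python
from h import *
P,D=capture("wrist");cv2.imwrite("pics/w8.png",P[:,:,::-1])
plan([*PL[5],0.12],-87.6);
```

```text
slide [ 0.27   -0.1671  0.0039] roll -31.99 from [0.5721 0.291  0.1251] [-179.79    0.38 -119.59] t 15.65 J [ 44.4  21.7 -11.7   0.1 -56.2 -74.1]
```

View pics/w8.png

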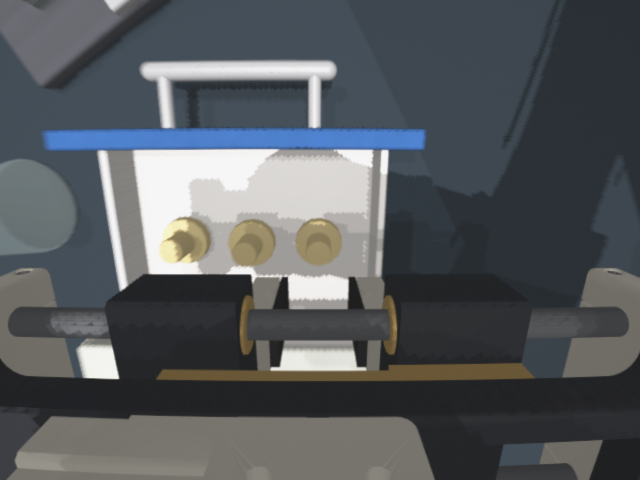

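Call:
apply_moves(commands=[{"grip": 0.6, "slide": [0.05, -0.031, 0.0], "roll": -7}, {"grip": 0.6, "slide": [0.1, -0.062, 0.0], "roll": -14}, {"grip": 0.6, "slide": [0.152, -0.094, 0.0], "roll": -21}, {"grip": 0.6, "slide": [0.204, -0.126, 0.0], "roll": -28}, {"grip": 0.6, "slide": [0.257, -0.158, 0.0], "roll": -32}])

```text
time_s: 16.27
tcp_pos: [0.5796, -0.0137, 0.1184]
eef_rot: [-180.0, 0.0, -87.5]
contact_force: [1.8, -0.1, -0.1]
gripper_width: 0.035
```

Run:
```python
from h import *
plan([*PL[5],0.096],-87.6);
```

```text
slide [ 0.0127 -0.0038  0.0224] roll 0.14 from [ 0.5796 -0.0137  0.1184] [-1.7996e+02  1.0000e-02 -8.7460e+01] t 16.27 J [ 18.   17.  -19.8   0.  -53.2 -15.4]
```

Call:
apply_moves(commands=[{"grip": 0.6, "slide": [0.0127, -0.0038, 0.01], "roll": 0}, {"grip": 0.6, "slide": [0.0127, -0.0038, 0.022], "roll": 0}, {"grip": 0.6, "slide": [0.0127, -0.0038, 0.022], "roll": 0}, {"grip": 0.6, "slide": [0.0127, -0.0038, 0.022], "roll": 0}])

```text
time_s: 16.77
tcp_pos: [0.5841, -0.0233, 0.0961]
eef_rot: [180.0, -0.0, -87.6]
contact_force: [-0.2, 1.3, -0.5]
gripper_width: 0.0352
```

Run:
```python
from h import *
P,D=capture("wrist");cv2.imwrite("pics/w9.png",P[:,:,::-1])
plan([*PL[5],0.0415],-87.6);
```

```text
slide [0.0029 0.0003 0.0548] roll 0.03 from [ 0.5843 -0.0233  0.0963] [-179.99   -0.    -87.57] t 16.82 J [ 16.9  18.8 -20.6   0.  -50.6 -14.4]
```

View pics/w9.png

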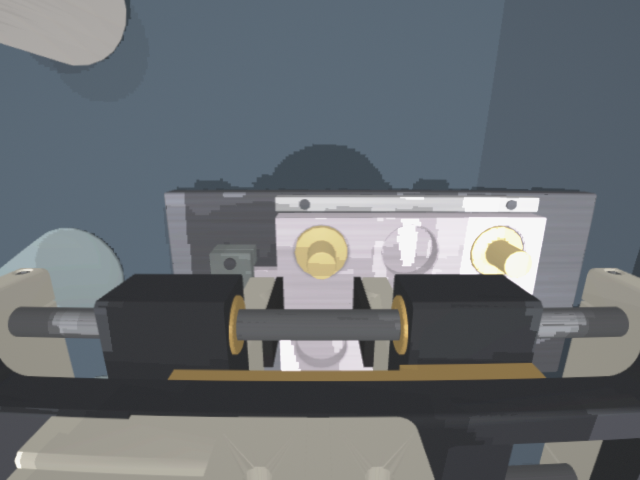

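Call:
apply_moves(commands=[{"grip": 0.6, "slide": [0.0027, 0, 0.035], "roll": 0}, {"grip": 0.6, "slide": [0.0027, 0, 0.0545], "roll": 0}, {"grip": 0.6, "slide": [0.0027, 0, 0.0545], "roll": 0}, {"grip": 1, "slide": [0.0027, 0, 0.0545], "roll": 0}, {"grip": 1, "slide": [0.0027, 0, 0.0545], "roll": 0}])

```text
time_s: 17.45
tcp_pos: [0.5848, -0.0268, 0.0429]
eef_rot: [-179.9, 0.0, -87.6]
contact_force: [-5.3, 0.0, 4.7]
gripper_width: 0.0202
```

Call:
apply_moves(commands=[{"grip": 1, "slide": [0, 0, 0], "roll": 0}, {"grip": 1, "slide": [0, 0, 0], "roll": 0}, {"grip": 1, "slide": [0, 0, -0.04], "roll": 0}, {"grip": 1, "slide": [0, 0, -0.084], "roll": 0}, {"grip": 1, "slide": [0, 0, -0.084], "roll": 0}])

```text
time_s: 18.08
tcp_pos: [0.5869, -0.0268, 0.1302]
eef_rot: [-179.5, 0.1, -87.6]
contact_force: [0.6, -0.3, -1.5]
gripper_width: 0.0173
```

Run:
```python
from h import *
plan([*SL[5],0.125],-119.7)
```

```text
slide [-0.2304 -0.0489  0.0059] roll 32.07 from [ 0.5869 -0.0268  0.1302] [-1.7953e+02  7.0000e-02 -8.7630e+01] t 18.07 J [ 16.5  16.7 -18.4   0.1 -54.4 -14.1]
```

Call:
apply_moves(commands=[{"grip": 1, "slide": [-0.05, -0.01, 0.0], "roll": 7}, {"grip": 1, "slide": [-0.1, -0.021, 0.0], "roll": 14}, {"grip": 1, "slide": [-0.15, -0.032, 0.0], "roll": 21}, {"grip": 1, "slide": [-0.2, -0.042, 0.0], "roll": 28}, {"grip": 1, "slide": [-0.23, -0.048, 0.0], "roll": 32}])

```text
time_s: 18.7
tcp_pos: [0.6228, 0.2069, 0.1253]
eef_rot: [180.0, 0.0, -119.8]
contact_force: [0.7, -0.6, -0.6]
gripper_width: 0.0178
```

Call:
apply_moves(commands=[{"grip": 1, "slide": [0, 0, 0], "roll": 0}, {"grip": 1, "slide": [0, 0, 0.01], "roll": 0}, {"grip": 1, "slide": [0, 0, 0.02], "roll": 0}, {"grip": 1, "slide": [0, 0, 0.02], "roll": 0}])

```text
time_s: 19.2
tcp_pos: [0.622, 0.2032, 0.1042]
eef_rot: [179.9, -0.1, -119.7]
contact_force: [0.5, 0.8, -0.3]
gripper_width: 0.0171
```

Run:
```python
from h import *
plan([*SL[5],0.033],-119.7)
P,D=capture("wrist");cv2.imwrite("pics/w10.png",P[:,:,::-1])
plan([*SL[5],0.033],-119.7)
```

```text
slide [-0.0042 -0.0028  0.0712] roll -0.02 from [0.622  0.2032 0.1042] [ 1.7993e+02 -1.1000e-01 -1.1972e+02] t 19.2 J [ 35.1  24.2 -10.7  -0.  -55.2 -64.8]
slide [-0.0037 -0.0025  0.072 ] roll -0.01 from [0.6224 0.2035 0.105 ] [ 1.7997e+02 -7.0000e-02 -1.1971e+02] t 19.25 J [ 35.1  24.1 -10.7   0.  -55.2 -64.9]
```

View pics/w10.png

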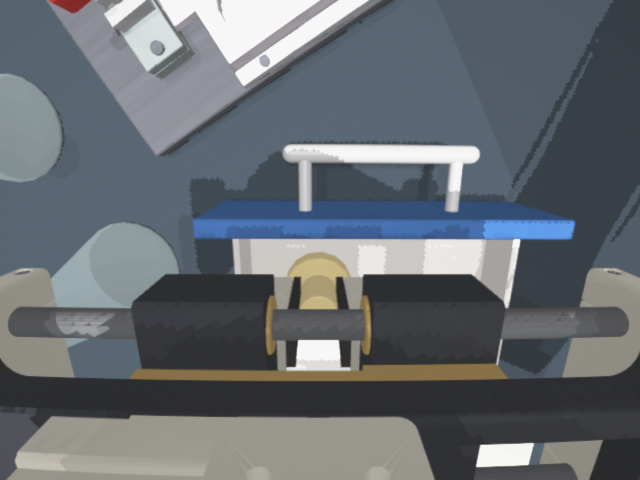

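Call:
apply_moves(commands=[{"grip": 1, "slide": [-0.004, -0.0025, 0.02], "roll": 0}, {"grip": 1, "slide": [-0.004, -0.0025, 0.045], "roll": 0}, {"grip": 1, "slide": [-0.004, -0.0025, 0.062], "roll": 0}, {"grip": 1, "slide": [-0.004, -0.0025, 0.0725], "roll": 0}, {"grip": 1, "slide": [-0.004, -0.0025, 0.0725], "roll": 0}])

```text
time_s: 19.88
tcp_pos: [0.627, 0.2068, 0.0327]
eef_rot: [-180.0, -0.0, -119.7]
contact_force: [-0.1, -0.8, -0.3]
gripper_width: 0.0172
```

Call:
apply_moves(commands=[{"grip": 0.7, "slide": [0, 0, 0.0005], "roll": 0}, {"grip": 0.66, "slide": [0, 0, 0.0005], "roll": 0}, {"grip": 0.66, "slide": [0, 0, 0], "roll": 0}, {"grip": 0.66, "slide": [0, 0, -0.05], "roll": 0}, {"grip": 0.66, "slide": [0, 0, -0.085], "roll": 0}])

```text
time_s: 20.5
tcp_pos: [0.6273, 0.2069, 0.1201]
eef_rot: [-180.0, 0.0, -119.7]
contact_force: [1.2, 0.8, 0.0]
gripper_width: 0.03
```

Run:
```python
from h import *
P,D=capture("wrist");cv2.imwrite("pics/w11.png",P[:,:,::-1])
plan([*PL[1],0.12],-87.6);
```

```text
slide [0.2897 0.0257 0.0034] roll -32.0 from [0.6296 0.2079 0.1254] [-179.72    0.36 -119.6 ] t 20.55 J [ 35.1  23.5  -8.8   0.1 -57.3 -64.8]
```

View pics/w11.png

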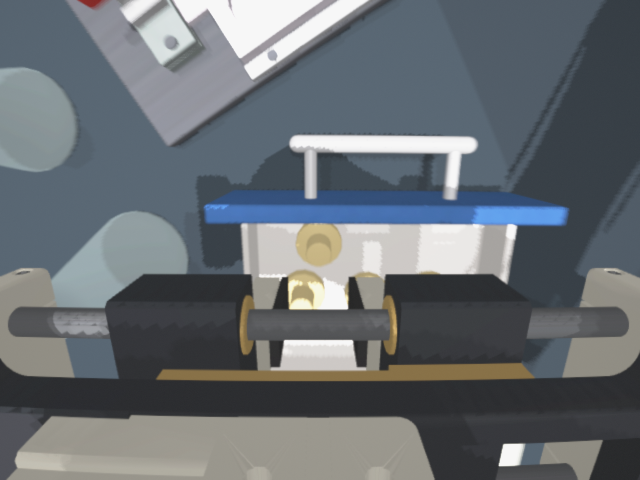

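Four in and upright. Last plug (plug1).

Call:
apply_moves(commands=[{"grip": 0.6, "slide": [0.058, 0.005, 0.0], "roll": -7}, {"grip": 0.6, "slide": [0.116, 0.01, 0.0], "roll": -14}, {"grip": 0.6, "slide": [0.174, 0.015, 0.0], "roll": -21}, {"grip": 0.6, "slide": [0.232, 0.02, 0.0], "roll": -28}, {"grip": 0.6, "slide": [0.287, 0.025, 0.0], "roll": -32}])

```text
time_s: 21.18
tcp_pos: [0.4618, -0.0316, 0.1184]
eef_rot: [-180.0, 0.0, -87.5]
contact_force: [0.6, -0.7, 0.5]
gripper_width: 0.0348
```

Call:
apply_moves(commands=[{"grip": 0.6, "slide": [0, 0, 0.01], "roll": 0}, {"grip": 0.6, "slide": [0, 0, 0.022], "roll": 0}, {"grip": 0.6, "slide": [0, 0, 0.022], "roll": 0}, {"grip": 0.6, "slide": [0, 0, 0.022], "roll": 0}])

```text
time_s: 21.68
tcp_pos: [0.4636, -0.0296, 0.0959]
eef_rot: [180.0, -0.0, -87.6]
contact_force: [-0.1, -1.0, -0.2]
gripper_width: 0.0353
```

Run:
```python
from h import *
P,D=capture("wrist");cv2.imwrite("pics/w12.png",P[:,:,::-1])
plan([*PL[1],0.0415],-87.6);
```

```text
slide [ 0.0017 -0.0005  0.0545] roll -0.02 from [ 0.4636 -0.0296  0.096 ] [ 1.7998e+02 -1.0000e-02 -8.7620e+01] t 21.73 J [ 20.7   8.4 -35.3   0.  -46.4 -18.4]
```

View pics/w12.png

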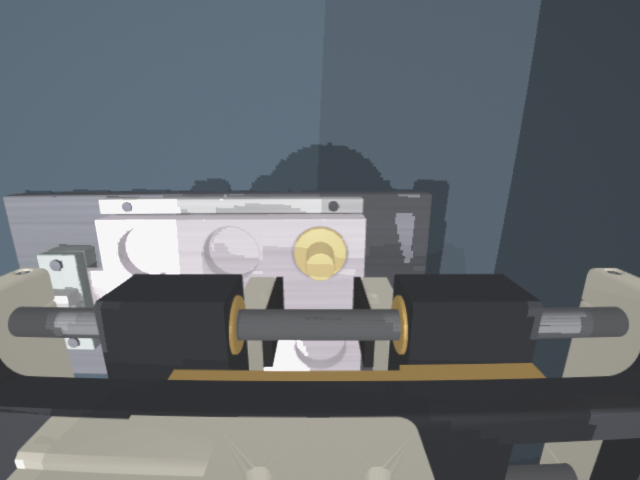

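Call:
apply_moves(commands=[{"grip": 0.6, "slide": [0.0015, -0.0005, 0.035], "roll": 0}, {"grip": 0.6, "slide": [0.0015, -0.0005, 0.0545], "roll": 0}, {"grip": 0.6, "slide": [0.0015, -0.0005, 0.0545], "roll": 0}, {"grip": 1, "slide": [0.0015, -0.0005, 0.0545], "roll": 0}, {"grip": 1, "slide": [0.0015, -0.0005, 0.0545], "roll": 0}])

```text
time_s: 22.35
tcp_pos: [0.4644, -0.0314, 0.0426]
eef_rot: [-179.9, 0.0, -87.6]
contact_force: [-0.3, 0.5, 0.2]
gripper_width: 0.0201
```

Call:
apply_moves(commands=[{"grip": 1, "slide": [0, 0, 0], "roll": 0}, {"grip": 1, "slide": [0, 0, 0], "roll": 0}, {"grip": 1, "slide": [0, 0, -0.04], "roll": 0}, {"grip": 1, "slide": [0, 0, -0.084], "roll": 0}, {"grip": 1, "slide": [0, 0, -0.084], "roll": 0}])

```text
time_s: 22.98
tcp_pos: [0.4662, -0.031, 0.1294]
eef_rot: [-179.6, 0.1, -87.6]
contact_force: [-0.3, -0.2, 0.1]
gripper_width: 0.0175
```

Run:
```python
from h import *
plan([*SL[1],0.125],-119.7)
```

```text
slide [-0.2722 -0.1019  0.0056] roll 32.07 from [ 0.4662 -0.031   0.1294] [-1.7956e+02  1.0000e-01 -8.7630e+01] t 22.98 J [ 20.5   5.8 -32.9   0.1 -50.8 -18.1]
```

Call:
apply_moves(commands=[{"grip": 1, "slide": [-0.056, -0.021, 0.0], "roll": 7}, {"grip": 1, "slide": [-0.112, -0.042, 0.0], "roll": 14}, {"grip": 1, "slide": [-0.168, -0.063, 0.0], "roll": 21}, {"grip": 1, "slide": [-0.224, -0.083, 0.0], "roll": 28}, {"grip": 1, "slide": [-0.272, -0.1, 0.0], "roll": 32}])

```text
time_s: 23.6
tcp_pos: [0.5527, 0.2462, 0.125]
eef_rot: [180.0, -0.0, -119.8]
contact_force: [0.6, -0.9, 0.1]
gripper_width: 0.0172
```

Call:
apply_moves(commands=[{"grip": 1, "slide": [0, 0, 0], "roll": 0}, {"grip": 1, "slide": [0, 0, 0.01], "roll": 0}, {"grip": 1, "slide": [0, 0, 0.02], "roll": 0}, {"grip": 1, "slide": [0, 0, 0.02], "roll": 0}])

```text
time_s: 24.1
tcp_pos: [0.5517, 0.2427, 0.1045]
eef_rot: [179.9, -0.1, -119.7]
contact_force: [0.4, 0.2, 0.6]
gripper_width: 0.0174
```

Run:
```python
from h import *
P,D=capture("wrist");cv2.imwrite("pics/w13.png",P[:,:,::-1])
plan([*SL[1],0.033],-119.7)
```

```text
slide [-0.0042 -0.0031  0.0722] roll -0.01 from [0.5522 0.2431 0.1052] [ 1.7998e+02 -6.0000e-02 -1.1971e+02] t 24.15 J [ 42.3  19.8 -17.6   0.  -52.7 -72. ]
```

View pics/w13.png

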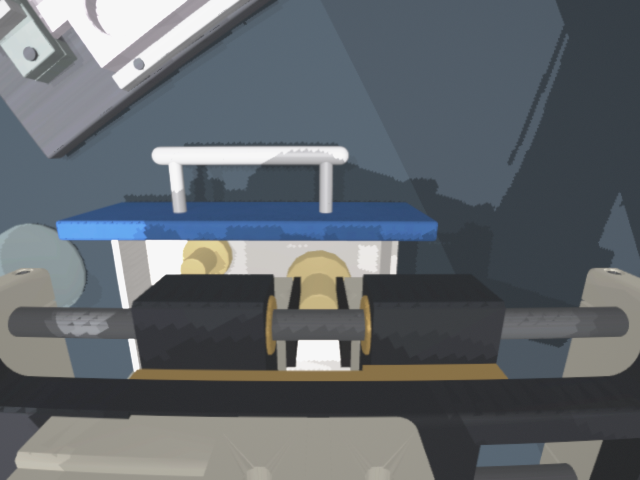

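Call:
apply_moves(commands=[{"grip": 1, "slide": [-0.004, -0.0028, 0.02], "roll": 0}, {"grip": 1, "slide": [-0.004, -0.0028, 0.045], "roll": 0}, {"grip": 1, "slide": [-0.004, -0.0028, 0.062], "roll": 0}, {"grip": 1, "slide": [-0.004, -0.0028, 0.0725], "roll": 0}, {"grip": 1, "slide": [-0.004, -0.0028, 0.0725], "roll": 0}])

```text
time_s: 24.78
tcp_pos: [0.557, 0.2462, 0.033]
eef_rot: [-180.0, -0.0, -119.7]
contact_force: [-0.6, -0.0, -0.3]
gripper_width: 0.0174
```

Call:
apply_moves(commands=[{"grip": 0.7, "slide": [0, 0, 0.0005], "roll": 0}, {"grip": 0.66, "slide": [0, 0, 0.0005], "roll": 0}, {"grip": 0.66, "slide": [0, 0, 0], "roll": 0}, {"grip": 0.66, "slide": [0, 0, -0.05], "roll": 0}, {"grip": 0.66, "slide": [0, 0, -0.1], "roll": 0}])

```text
time_s: 25.4
tcp_pos: [0.5566, 0.2459, 0.1341]
eef_rot: [180.0, -0.1, -119.7]
contact_force: [1.1, 1.1, 0.2]
gripper_width: 0.0297
```

Run:
```python
from h import *
P,D=capture("wrist");cv2.imwrite("pics/w14.png",P[:,:,::-1])
P,D=capture("scene");cv2.imwrite("pics/s2.png",P[:,:,::-1])
p=mp(.12,0); print(p)
plan([*p,0.125],2.4);plan([*p,0.125],-177.6)
```

```text
[0.64249474 0.01222508]
slide [ 0.1645 -0.1882  0.014 ] roll 58.01 from [0.56   0.2482 0.1396] [-179.73    0.51 -119.59] t 25.5 J [ 42.2  18.3 -14.7   0.1 -56.4 -71.9]
slide [ 0.1645 -0.1882  0.014 ] roll 58.01 from [0.56   0.2482 0.1396] [-179.73    0.51 -119.59] t 25.5 J [ 42.2  18.3 -14.7   0.1 -56.4 -71.9]
```

View pics/w14.png

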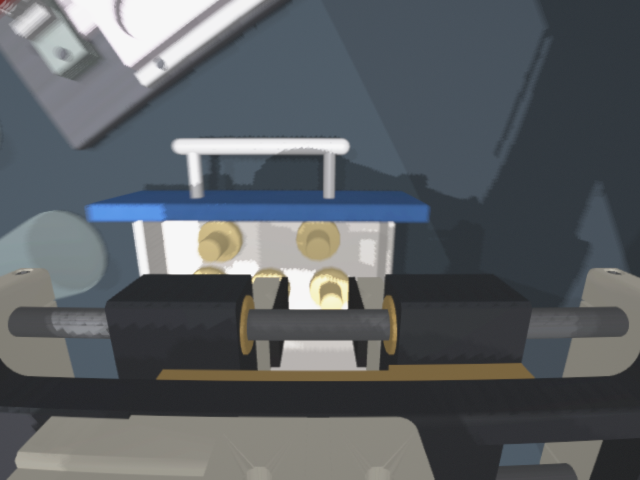

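View pics/s2.png

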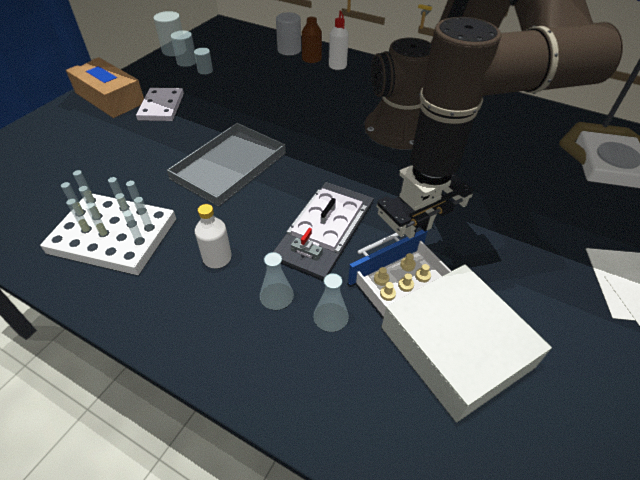

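Call:
apply_moves(commands=[{"grip": 0.66, "slide": [0.04, -0.045, -0.01], "roll": 10}, {"grip": 0.66, "slide": [0.08, -0.09, -0.01], "roll": 20}, {"grip": 0.66, "slide": [0.12, -0.137, -0.01], "roll": 30}, {"grip": 0.66, "slide": [0.1645, -0.188, -0.01], "roll": 40}, {"grip": 0.66, "slide": [0.1645, -0.188, -0.01], "roll": 50}])

```text
time_s: 26.12
tcp_pos: [0.6395, 0.0063, 0.1428]
eef_rot: [-180.0, -0.0, -170.3]
contact_force: [-0.5, 1.0, -0.7]
gripper_width: 0.0298
```

Run:
```python
from h import *
p=mp(.12,0)
plan([*p,0.135],-177.6)
```

```text
slide [-0.004   0.0054  0.0078] roll 7.35 from [0.6395 0.0063 0.1428] [-1.7998e+02 -1.0000e-02 -1.7025e+02] t 26.12 J [ 18.   20.8 -10.4   0.  -58.8 -98.3]
```

Call:
apply_moves(commands=[{"grip": 0.66, "slide": [-0.004, 0.0054, 0.008], "roll": 7.3}, {"grip": 0.66, "slide": [-0.004, 0.0054, 0.008], "roll": 7.3}, {"grip": 0.66, "slide": [-0.004, 0.0054, 0.008], "roll": 7.3}, {"grip": 0.66, "slide": [-0.004, 0.0054, 0.008], "roll": 7.3}])

```text
time_s: 26.62
tcp_pos: [0.6419, 0.0165, 0.1356]
eef_rot: [180.0, 0.0, -176.8]
contact_force: [0.3, 0.4, 0.2]
gripper_width: 0.0296
```

Run:
```python
from fit import *
c=get_calibration("wrist"); Pi,D=capture("wrist");cv2.imwrite("pics/w15.png",Pi[:,:,::-1])
W=wmap(D,c); W[D<=0]=np.nan
P=Pi.astype(int); r=(P[...,0]>110)&(P[...,1]<60)&(P[...,2]<60); q=W[r]; q=q[q[:,2]>0.083]
print("red",len(q),np.nanmean(q,0),np.nanpercentile(q,[2,98],axis=0))
if len(q)>10: print(cv2.minAreaRect(q[:,:2].astype(np.float32)))
plan([*mp(.12,0),0.07],-177.6)
```

```text
red 67 [0.6229 0.0118 0.0862] [[0.6212 0.0082 0.0851]
 [0.6246 0.0154 0.0875]]
((0.622848391532898, 0.011815685778856277), (0.003457040060311556, 0.007635728921741247), 0.5192479491233826)
slide [-0.0003 -0.0043  0.0656] roll 0.73 from [0.6419 0.0165 0.1356] [ 179.99    0.03 -176.87] t 26.68 J [  18.9   21.4  -10.6    0.   -58.  -105.7]
```

View pics/w15.png

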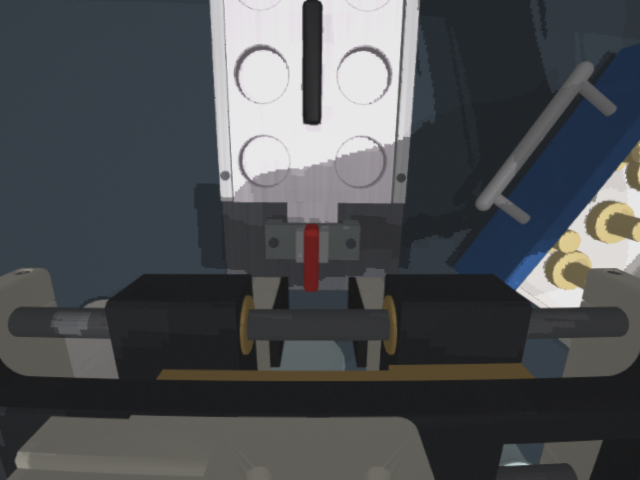

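Call:
apply_moves(commands=[{"grip": 0.7, "slide": [-0.0009, -0.0041, 0.02], "roll": 0.7}, {"grip": 0.7, "slide": [-0.0009, -0.0041, 0.05], "roll": 0.7}, {"grip": 0.7, "slide": [-0.0009, -0.0041, 0.069], "roll": 0.7}, {"grip": 0.7, "slide": [-0.0009, -0.0041, 0.069], "roll": 0.7}, {"grip": 0.7, "slide": [-0.0009, -0.0041, 0.069], "roll": 0.7}])

```text
time_s: 27.3
tcp_pos: [0.6436, 0.0124, 0.0671]
eef_rot: [180.0, 0.1, -177.6]
contact_force: [0.6, -0.4, 0.2]
gripper_width: 0.0264
```

Run:
```python
from fit import *
plan([0.643,0.0125,0.066],-177.6)
c=get_calibration("wrist"); Pi,D=capture("wrist");cv2.imwrite("pics/w16.png",Pi[:,:,::-1])
plan([0.643,0.0125,0.066],-177.6)
```

```text
slide [0.0006 0.0001 0.0011] roll -0.02 from [0.6436 0.0124 0.0671] [ 180.      0.07 -177.62] t 27.3 J [  18.5   25.4  -14.5    0.   -50.1 -106.1]
slide [0.0007 0.0001 0.0014] roll -0.03 from [0.6437 0.0125 0.0674] [ 179.99    0.1  -177.63] t 27.35 J [  18.5   25.4  -14.5    0.   -50.1 -106.1]
```

View pics/w16.png

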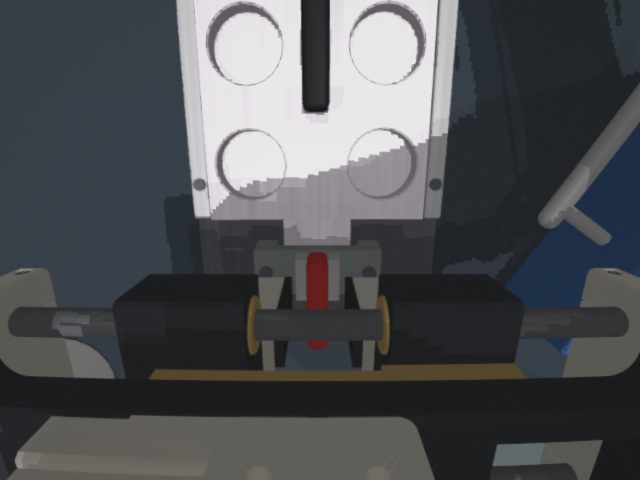

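Call:
apply_moves(commands=[{"grip": 1, "slide": [0.0006, 0, 0], "roll": 0}, {"grip": 1, "slide": [0.0006, 0, 0], "roll": 0}, {"grip": 1, "slide": [0.0006, 0, 0], "roll": 0}, {"grip": 1, "slide": [0.0006, 0, -0.006], "roll": 0}, {"grip": 1, "slide": [0.0006, 0, -0.0135], "roll": 0}], grip_force=45)

```text
time_s: 27.98
tcp_pos: [0.6424, 0.012, 0.0787]
eef_rot: [-180.0, -0.0, -177.7]
contact_force: [5.6, -1.8, -12.0]
gripper_width: 0.0093
```

Call:
apply_moves(commands=[{"grip": 1, "slide": [0, 0, 0], "roll": 0}, {"grip": 1, "slide": [0, 0, 0], "roll": 0}])

```text
time_s: 28.22
tcp_pos: [0.6424, 0.012, 0.0786]
eef_rot: [-180.0, -0.0, -177.7]
contact_force: [5.0, -2.5, -10.7]
gripper_width: 0.0096
```

Run:
```python
from fit import *
plan([0.643,0.0125,0.066],-177.6)
c=get_calibration("wrist"); Pi,D=capture("wrist");cv2.imwrite("pics/w17.png",Pi[:,:,::-1])
W=wmap(D,c); W[D<=0]=np.nan
P=Pi.astype(int); r=(P[...,0]>110)&(P[...,1]<60)&(P[...,2]<60); q=W[r]; 
print("red",len(q),np.nanmean(q,0),np.nanpercentile(q[:,2],[50,90,98]))
```

```text
slide [-0.0006  0.0005  0.0126] roll -0.09 from [0.6424 0.012  0.0786] [-180.     -0.02 -177.69] t 28.23 J [  18.4   24.6  -13.9   -0.   -51.5 -106.1]
red 0 [nan nan nan] nan<stdin>:6: RuntimeWarning: Mean of empty slice
  return np.nanmean(a, axis, out=out, keepdims=keepdims)
```

Call:
apply_moves(commands=[{"grip": 1, "slide": [0, 0, -0.0025], "roll": 0}, {"grip": 1, "slide": [0, 0, -0.0025], "roll": 0}, {"grip": 1, "slide": [0, 0, -0.0025], "roll": -8}, {"grip": 1, "slide": [0, 0, -0.0025], "roll": -17}, {"grip": 1, "slide": [0, 0, -0.0025], "roll": -26}])

```text
time_s: 28.9
tcp_pos: [0.6423, 0.0122, 0.0808]
eef_rot: [180.0, -0.0, -151.4]
contact_force: [4.7, -1.1, -12.0]
gripper_width: 0.0095
```

Run:
```python
from fit import *
s=get_state(); print(s["moment"],s["contact_force"])
plan([0.643,0.0125,0.066],-177.6)
c=get_calibration("wrist"); Pi,D=capture("wrist");cv2.imwrite("pics/w17.png",Pi[:,:,::-1])
```

```text
[-0.5709 -2.2011 -0.0001] [  4.6773  -1.0587 -12.0097]
slide [-0.0007 -0.0001  0.0148] roll 26.2 from [0.6423 0.0122 0.0808] [ 179.97   -0.03 -151.4 ] t 28.9 J [ 18.4  24.5 -13.8  -0.  -51.7 -79.8]
```

View pics/w17.png

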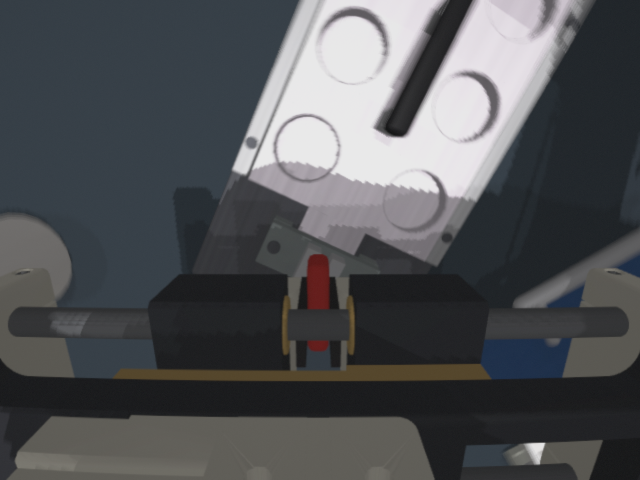

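Call:
apply_moves(commands=[{"grip": 1, "slide": [0, 0, 0], "roll": -9}, {"grip": 1, "slide": [0, 0, 0], "roll": -18}, {"grip": 1, "slide": [0, 0, 0], "roll": -27}, {"grip": 1, "slide": [0, 0, 0], "roll": -36}, {"grip": 1, "slide": [0, 0, 0], "roll": -45}])

```text
time_s: 29.58
tcp_pos: [0.6419, 0.0124, 0.0806]
eef_rot: [179.9, 0.0, -106.4]
contact_force: [3.3, -1.0, -12.6]
gripper_width: 0.0096
```

Call:
apply_moves(commands=[{"grip": 1, "slide": [0, 0, 0], "roll": -9}, {"grip": 1, "slide": [0, 0, 0], "roll": -17}, {"grip": 1, "slide": [0, 0, 0], "roll": -17}, {"grip": 1, "slide": [0, 0, 0], "roll": -17}])

```text
time_s: 30.08
tcp_pos: [0.6418, 0.0124, 0.0812]
eef_rot: [179.9, 0.0, -89.9]
contact_force: [3.3, 0.3, -11.6]
gripper_width: 0.01
```

Run:
```python
from fit import *
s=get_state(); print(s["moment"],s["contact_force"])
plan([0.643,0.0125,0.066],-87.6)
c=get_calibration("wrist"); Pi,D=capture("wrist");cv2.imwrite("pics/w18.png",Pi[:,:,::-1])
```

```text
[ 0.2944 -1.2583 -0.0036] [  3.3435   0.2895 -11.5534]
slide [-0.0001 -0.0012  0.0152] roll -2.26 from [0.6418 0.0124 0.0812] [179.92   0.01 -89.86] t 30.07 J [ 18.5  24.5 -13.8  -0.  -51.8 -18.3]
```

View pics/w18.png

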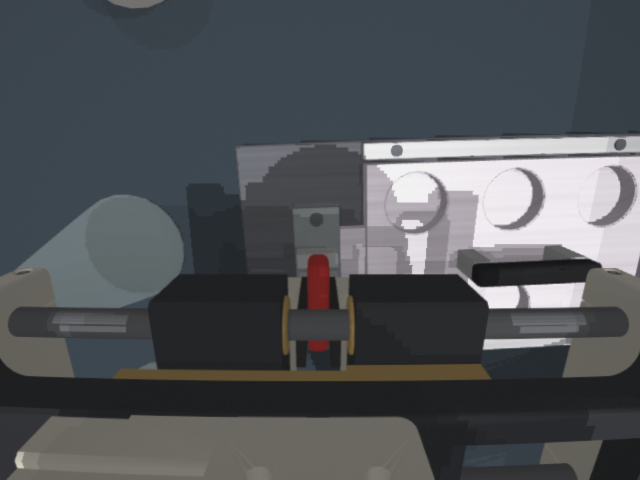

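Call:
apply_moves(commands=[{"grip": 1, "slide": [0, 0, 0.002], "roll": 0}, {"grip": 1, "slide": [0, 0, 0.003], "roll": 0}, {"grip": 0.75, "slide": [0, 0, 0.003], "roll": 0}, {"grip": 0.7, "slide": [0, 0, 0.003], "roll": 0}, {"grip": 0.7, "slide": [0, 0, 0.003], "roll": 0}])

```text
time_s: 30.75
tcp_pos: [0.6429, 0.0121, 0.0803]
eef_rot: [-179.9, 0.0, -89.7]
contact_force: [-0.5, -0.5, 0.1]
gripper_width: 0.026
```

Call:
apply_moves(commands=[{"grip": 0.7, "slide": [0, 0, -0.03], "roll": 0}, {"grip": 0.7, "slide": [0, 0, -0.075], "roll": 0}, {"grip": 0.7, "slide": [0.0, 0.05, -0.1], "roll": -5}, {"grip": 0.7, "slide": [0.0, 0.1, -0.1], "roll": -5}, {"grip": 0.7, "slide": [0.0, 0.1, -0.1], "roll": -5}])

```text
time_s: 31.38
tcp_pos: [0.5396, 0.0113, 0.1806]
eef_rot: [-179.9, 0.1, -84.6]
contact_force: [0.8, 0.4, 0.7]
gripper_width: 0.0265
```

Run:
```python
from fit import *
c=get_calibration("wrist"); Pi,D=capture("wrist");cv2.imwrite("pics/w19.png",Pi[:,:,::-1])
W=wmap(D,c); W[D<=0]=np.nan
P=Pi.astype(int); r=(P[...,0]>110)&(P[...,1]<70)&(P[...,2]<70); q=W[r]; q=q[(q[:,2]>0.05)&(q[:,2]<.12)]
print("red",len(q),np.nanmean(q,0),np.nanpercentile(q,[2,50,98],axis=0)); q=q[q[:,2]>np.percentile(q[:,2],98)-0.006]
print(cv2.minAreaRect(q[:,:2].astype(np.float32)))
plan([*C,0.12],-177.6); plan([*C,0.12],2.4)
```

```text
red 452 [0.6381 0.0093 0.0912] [[ 0.6371 -0.0095  0.0834]
 [ 0.6378  0.0089  0.0919]
 [ 0.6421  0.0306  0.0969]]
((0.6380560994148254, 0.01093725673854351), (0.00619607325643301, 0.042386095970869064), 7.1693830490112305)
slide [0.0026 0.0194 0.0606] roll -87.03 from [0.5415 0.0115 0.1807] [-179.86    0.03  -84.63] t 31.43 J [ 22.   10.  -20.1   0.  -59.7 -16.6]
slide [0.0026 0.0194 0.0606] roll -87.03 from [0.5415 0.0115 0.1807] [-179.86    0.03  -84.63] t 31.43 J [ 22.   10.  -20.1   0.  -59.7 -16.6]
```

View pics/w19.png

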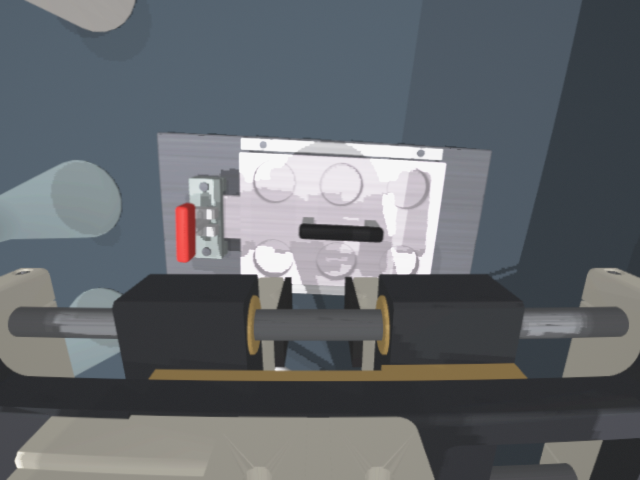

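Call:
apply_moves(commands=[{"grip": 0.6, "slide": [0.0026, 0.019, 0.04], "roll": 10}, {"grip": 0.6, "slide": [0.0026, 0.019, 0.06], "roll": 20}, {"grip": 0.6, "slide": [0.0026, 0.019, 0.06], "roll": 30}, {"grip": 0.6, "slide": [0.0026, 0.019, 0.06], "roll": 40}, {"grip": 0.6, "slide": [0.0026, 0.019, 0.06], "roll": 50}])

```text
time_s: 32.05
tcp_pos: [0.5247, 0.0073, 0.1191]
eef_rot: [-180.0, -0.0, -135.0]
contact_force: [-0.4, 0.6, 1.2]
gripper_width: 0.0352
```

Call:
apply_moves(commands=[{"grip": 0.6, "slide": [0, 0, 0], "roll": 10}, {"grip": 0.6, "slide": [0, 0, 0], "roll": 20}, {"grip": 0.6, "slide": [0, 0, 0], "roll": 30}, {"grip": 0.6, "slide": [0, 0, 0], "roll": 40}, {"grip": 0.6, "slide": [0, 0, 0], "roll": 43}])

```text
time_s: 32.67
tcp_pos: [0.5248, 0.0073, 0.1192]
eef_rot: [-180.0, 0.0, -177.9]
contact_force: [0.1, -0.6, 0.3]
gripper_width: 0.0346
```

Call:
apply_moves(commands=[{"grip": 0.6, "slide": [0, 0, 0], "roll": 0}])

```text
time_s: 32.8
tcp_pos: [0.5245, 0.0073, 0.1191]
eef_rot: [-180.0, 0.0, -177.6]
contact_force: [-0.2, -0.4, -0.3]
gripper_width: 0.035
```

Run:
```python
from fit import *
c=get_calibration("wrist"); Pi,D=capture("wrist");cv2.imwrite("pics/w20.png",Pi[:,:,::-1])
W=wmap(D,c); W[D<=0]=np.nan; P=Pi.astype(int)
h=(W[...,2]>0.069)&(W[...,2]<0.078)&(P.sum(-1)<200)&(abs(W[...,1])<0.03)&(W[...,0]<.6); h[285:]=0
q=W[h]; print(len(q),q.mean(0),q.min(0),q.max(0)); print(cv2.minAreaRect(q[:,:2].astype(np.float32)))
plan([*C,0.049],-177.6)
```

```text
1347 [0.512  0.0064 0.0724] [0.4863 0.0004 0.069 ] [0.54   0.0126 0.0743]
((0.513268232345581, 0.006260387133806944), (0.053984418511390686, 0.010316173546016216), 2.6086502075195312)
slide [0.0018 0.     0.0701] roll 0.01 from [0.5244 0.0073 0.1191] [-179.99    0.01 -177.59] t 32.85 J [  22.3   12.1  -26.6    0.   -51.3 -109.9]
```

View pics/w20.png

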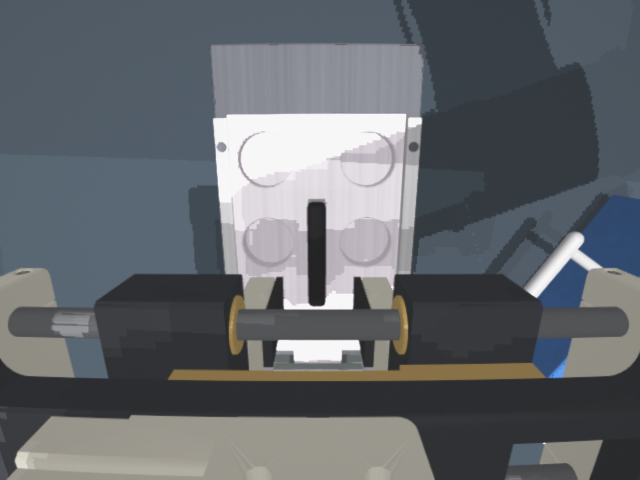

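Call:
apply_moves(commands=[{"grip": 0.6, "slide": [0.0018, -0.0004, 0.04], "roll": 0}, {"grip": 0.6, "slide": [0.0018, -0.0004, 0.0695], "roll": 0}, {"grip": 0.6, "slide": [0.0018, -0.0004, 0.0695], "roll": 0}, {"grip": 1, "slide": [0.0018, -0.0004, 0.0695], "roll": 0}, {"grip": 1, "slide": [0.0018, -0.0004, 0.0695], "roll": 0}], grip_force=55)

```text
time_s: 33.48
tcp_pos: [0.5229, 0.0071, 0.051]
eef_rot: [180.0, 0.1, -177.6]
contact_force: [0.7, 0.4, -0.5]
gripper_width: 0.0204
```

Call:
apply_moves(commands=[{"grip": 1, "slide": [0, 0, 0], "roll": 0}, {"grip": 1, "slide": [0, 0, 0], "roll": 0}, {"grip": 1, "slide": [0.003, 0, 0], "roll": 0}, {"grip": 1, "slide": [0.008, 0, 0], "roll": 0}])

```text
time_s: 33.98
tcp_pos: [0.5163, 0.0073, 0.0507]
eef_rot: [179.9, 0.3, -177.6]
contact_force: [5.5, 0.9, 2.0]
gripper_width: 0.0111
```

Call:
apply_moves(commands=[{"grip": 1, "slide": [0.01, 0, 0], "roll": 0}, {"grip": 1, "slide": [0.022, 0, 0], "roll": 0}, {"grip": 1, "slide": [0.034, 0, 0], "roll": 0}, {"grip": 1, "slide": [0.046, 0, 0], "roll": 0}, {"grip": 1, "slide": [0.052, 0, 0], "roll": 0}])

```text
time_s: 34.6
tcp_pos: [0.4637, 0.0052, 0.0508]
eef_rot: [179.9, 0.3, -177.6]
contact_force: [6.9, 0.5, 2.9]
gripper_width: 0.0115
```

Run:
```python
from fit import *
P,D=capture("top");cv2.imwrite("pics/t3.png",P[:,:,::-1]); c=get_calibration("top")
plan([*C,0.049],-177.6)
W=wmap(D,c); W[D<=0]=np.nan
t=(W[...,2]>0.028)&(W[...,2]<0.042)&(W[...,1]<-0.2)&(W[...,0]<0.65)
L,n=ndimage.label(t,np.ones((3,3)))
for k in range(1,n+1):
    q=W[L==k]
    if len(q)>80: r=cv2.minAreaRect(q[:,:2].astype(np.float32)); print("tray",len(q),r,cv2.boxPoints(r))
```

```text
slide [-0.0595 -0.0004  0.002 ] roll -0.02 from [0.4631 0.0051 0.0507] [ 179.93    0.23 -177.62] t 34.65 J [  25.1   12.1  -38.6    0.   -39.1 -112.8]
tray 934 ((0.449424147605896, -0.3727271854877472), (0.20402373373508453, 0.3010052740573883), 84.17303466796875) [[ 0.2893 -0.4589]
 [ 0.5888 -0.4895]
 [ 0.6095 -0.2865]
 [ 0.3101 -0.256 ]]
```

View pics/t3.png

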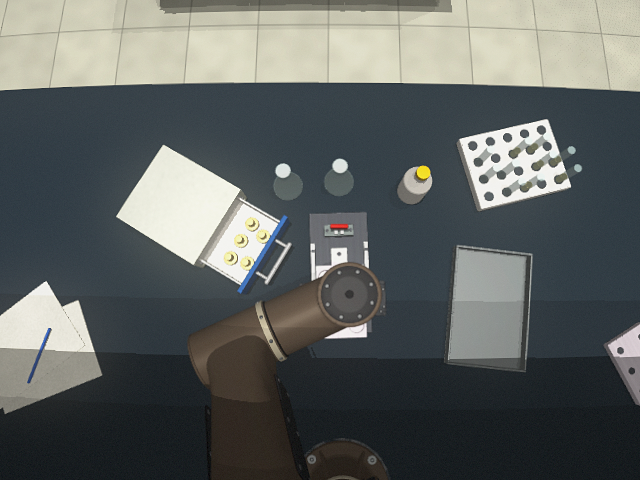

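Call:
apply_moves(commands=[{"grip": 1, "slide": [0, 0, -0.01], "roll": 0}, {"grip": 1, "slide": [0, 0, -0.025], "roll": 0}, {"grip": 1, "slide": [0, 0, -0.038], "roll": 0}, {"grip": 1, "slide": [0, 0, -0.038], "roll": 0}, {"grip": 1, "slide": [0, 0, -0.038], "roll": 0}])

```text
time_s: 35.28
tcp_pos: [0.4612, 0.0041, 0.0871]
eef_rot: [-180.0, -0.1, -177.7]
contact_force: [0.2, 1.0, -9.0]
gripper_width: 0.0111
```

Run:
```python
from fit import *
plan([0.427,-0.3704,0.088],174.2)
print(get_state()["contact_force"],get_state()["gripper_width"])
P,D=capture("scene");cv2.imwrite("pics/s3.png",P[:,:,::-1])
```

```text
slide [ 0.0492 -0.3729 -0.0008] roll 8.11 from [0.4612 0.0041 0.0871] [-179.99   -0.08 -177.69] t 35.27 J [  25.1    8.8  -36.2   -0.   -45.  -112.7]
[ 0.1756  0.9858 -9.0487] 0.01105719515805081
```

View pics/s3.png

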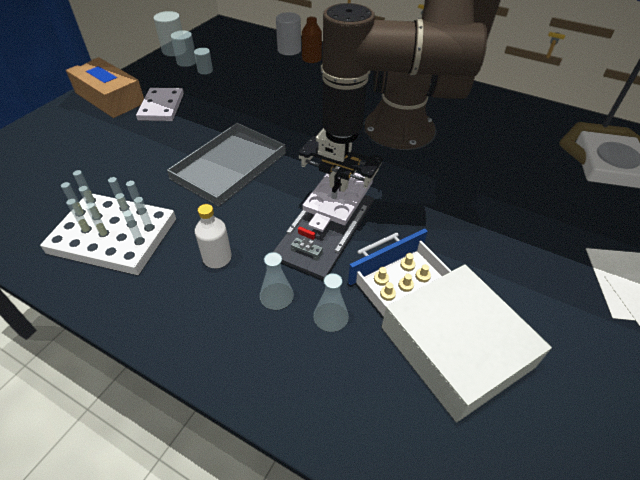

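Call:
apply_moves(commands=[{"grip": 1, "slide": [0.003, -0.025, 0], "roll": 0.5}, {"grip": 1, "slide": [0.01, -0.07, 0], "roll": 1.5}, {"grip": 1, "slide": [0.016, -0.12, 0], "roll": 3}, {"grip": 1, "slide": [0.022, -0.17, 0], "roll": 4}, {"grip": 1, "slide": [0.029, -0.22, 0], "roll": 5}])

```text
time_s: 35.95
tcp_pos: [0.4413, -0.2181, 0.0871]
eef_rot: [180.0, -0.1, 177.3]
contact_force: [1.9, 0.3, -8.4]
gripper_width: 0.0113
```

Run:
```python
from fit import *
plan([0.427,-0.3704,0.088],174.2)
```

```text
slide [ 0.0071 -0.1528 -0.001 ] roll 3.12 from [ 0.4413 -0.2181  0.0871] [179.99  -0.06 177.32] t 35.95 J [ -3.4  11.6 -32.5  -0.  -45.9 -89.3]
```

Call:
apply_moves(commands=[{"grip": 1, "slide": [0.002, -0.05, 0], "roll": 1}, {"grip": 1, "slide": [0.004, -0.095, 0], "roll": 2}, {"grip": 1, "slide": [0.006, -0.135, 0], "roll": 3.1}, {"grip": 1, "slide": [0.007, -0.152, 0], "roll": 3.1}, {"grip": 1, "slide": [0.007, -0.152, 0], "roll": 3.1}])

```text
time_s: 36.58
tcp_pos: [0.427, -0.3688, 0.0865]
eef_rot: [180.0, -0.1, 174.1]
contact_force: [-0.9, 0.6, -8.3]
gripper_width: 0.0112
```

Run:
```python
from fit import *
plan([0.427,-0.3704,0.088],174.2)
Pi,D=capture("wrist");cv2.imwrite("pics/w21.png",Pi[:,:,::-1])
P,D=capture("top");cv2.imwrite("pics/t4.png",P[:,:,::-1]); c=get_calibration("top")
W=wmap(D,c); W[D<=0]=np.nan
t=(W[...,2]>0.028)&(W[...,2]<0.042)&(W[...,1]<-0.2)&(W[...,0]<0.65)
q=W[t]; r=cv2.minAreaRect(q[:,:2].astype(np.float32)); print("tray",len(q),r,cv2.boxPoints(r))
```

```text
slide [-0.0002 -0.0016 -0.0015] roll -0.07 from [ 0.427  -0.3688  0.0865] [179.96  -0.11 174.13] t 36.58 J [-21.   17.8 -23.7  -0.  -48.7 -74.9]
tray 186 ((0.4578358232975006, -0.5573412775993347), (0.310360312461853, 0.28303420543670654), 6.776577949523926) [[ 0.287  -0.4351]
 [ 0.3204 -0.7162]
 [ 0.6286 -0.6796]
 [ 0.5952 -0.3985]]
```

View pics/w21.png

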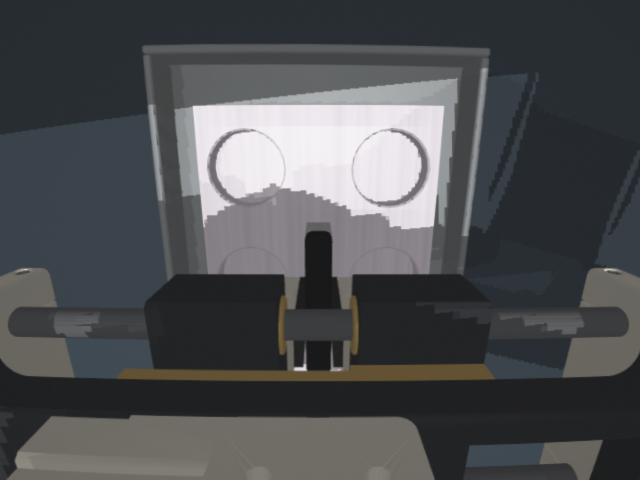

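View pics/t4.png

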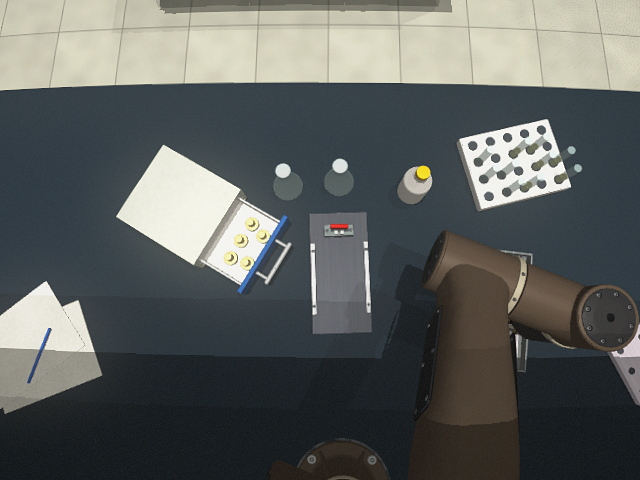

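Call:
apply_moves(commands=[{"grip": 1, "slide": [0, -0.001, 0.015], "roll": 0}, {"grip": 1, "slide": [0, -0.001, 0.03], "roll": 0}, {"grip": 1, "slide": [0, -0.001, 0.042], "roll": 0}, {"grip": 1, "slide": [0, -0.001, 0.048], "roll": 0}, {"grip": 1, "slide": [0, -0.001, 0.048], "roll": 0}])

```text
time_s: 37.3
tcp_pos: [0.4275, -0.369, 0.039]
eef_rot: [180.0, -0.1, 174.2]
contact_force: [0.6, 0.2, -7.8]
gripper_width: 0.0116
```

Call:
apply_moves(commands=[{"grip": 1, "slide": [0, 0, 0.001], "roll": 0}, {"grip": 1, "slide": [0, 0, 0.002], "roll": 0}, {"grip": 1, "slide": [0, 0, 0.002], "roll": 0}])

```text
time_s: 37.67
tcp_pos: [0.4278, -0.3692, 0.0379]
eef_rot: [-180.0, 0.0, 174.2]
contact_force: [0.7, -0.1, -8.2]
gripper_width: 0.0116
```

Call:
apply_moves(commands=[{"grip": 1, "slide": [0, 0, 0.001], "roll": 0}, {"grip": 1, "slide": [0, 0, 0.002], "roll": 0}, {"grip": 1, "slide": [0, 0, 0.003], "roll": 0}, {"grip": 1, "slide": [0, 0, 0.003], "roll": 0}])

```text
time_s: 38.17
tcp_pos: [0.4278, -0.3692, 0.0358]
eef_rot: [-180.0, 0.0, 174.3]
contact_force: [-3.5, 4.4, 5.5]
gripper_width: 0.0112
```

Call:
apply_moves(commands=[{"grip": 0.7, "slide": [0, 0, -0.001], "roll": 0}, {"grip": 0.65, "slide": [0, 0, -0.001], "roll": 0}, {"grip": 0.65, "slide": [0, 0, -0.001], "roll": 0}, {"grip": 0.65, "slide": [0, 0, -0.03], "roll": 0}, {"grip": 0.65, "slide": [0, 0, -0.08], "roll": 0}])

```text
time_s: 38.8
tcp_pos: [0.4267, -0.3687, 0.1139]
eef_rot: [179.9, -0.2, 174.2]
contact_force: [1.6, -1.4, 1.6]
gripper_width: 0.0307
```

Run:
```python
from fit import *
np.set_printoptions(precision=4,suppress=True)
# push start pose: outside handle. handle bar centre at panel outer face -35mm
b=dp(-0.012-0.035,0); print("handle",b)
p=dp(-0.012-0.035-0.05,0); print("start",p)
plan([*p,0.13],-119.7); plan([*p,0.13],60.3)
Pi,D=capture("wrist");cv2.imwrite("pics/w22.png",Pi[:,:,::-1])
```

```text
handle [0.5554 0.1619]
start [0.5306 0.1184]
slide [-0.0544  0.4951 -0.0157] roll -66.07 from [ 0.4267 -0.3687  0.1139] [179.93  -0.22 174.23] t 38.8 J [-21.   16.  -21.9  -0.  -52.3 -74.8]
slide [-0.0544  0.4951 -0.0157] roll -66.07 from [ 0.4267 -0.3687  0.1139] [179.93  -0.22 174.23] t 38.8 J [-21.   16.  -21.9  -0.  -52.3 -74.8]
```

View pics/w22.png

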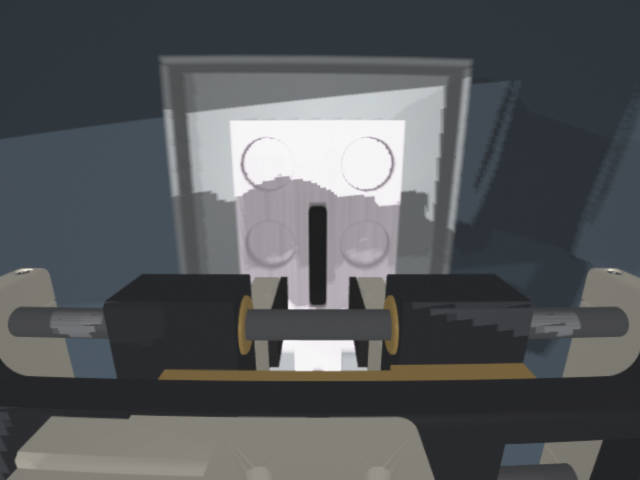

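Call:
apply_moves(commands=[{"grip": 1, "slide": [-0.006, 0.06, -0.016], "roll": -8}, {"grip": 1, "slide": [-0.013, 0.12, -0.016], "roll": -16}, {"grip": 1, "slide": [-0.02, 0.18, -0.016], "roll": -24}, {"grip": 1, "slide": [-0.027, 0.24, -0.016], "roll": -32}, {"grip": 1, "slide": [-0.033, 0.3, -0.016], "roll": -40}], grip_force=20)

```text
time_s: 39.48
tcp_pos: [0.4913, -0.072, 0.131]
eef_rot: [-180.0, 0.1, -145.5]
contact_force: [1.2, -0.3, -0.3]
gripper_width: 0.0006
```

Run:
```python
from fit import *
p=dp(-0.012-0.035-0.05,0); plan([*p,0.13],-119.7)
```

```text
slide [-0.1403  0.1347  0.0011] roll -25.79 from [ 0.4913 -0.072   0.131 ] [-179.96    0.07 -145.49] t 39.48 J [ 14.4   8.7 -29.1   0.  -52.1 -69.9]
```

Call:
apply_moves(commands=[{"grip": 1, "slide": [-0.042, 0.04, 0], "roll": -8}, {"grip": 1, "slide": [-0.084, 0.08, 0], "roll": -16}, {"grip": 1, "slide": [-0.125, 0.12, 0], "roll": -24}, {"grip": 1, "slide": [-0.14, 0.134, 0], "roll": -25.8}, {"grip": 1, "slide": [-0.14, 0.134, 0.03], "roll": -25.8}])

```text
time_s: 40.1
tcp_pos: [0.5331, 0.118, 0.1021]
eef_rot: [-179.8, 0.2, -119.8]
contact_force: [0.8, -0.5, 0.6]
gripper_width: 0.0004
```

Run:
```python
from fit import *
p=dp(-0.012-0.035-0.05,0); plan([*p,0.035],-119.7)
Pi,D=capture("top");cv2.imwrite("pics/t5.png",Pi[:,:,::-1])
```

```text
slide [0.0011 0.0026 0.0671] roll -0.12 from [0.5331 0.118  0.1021] [-179.84    0.24 -119.82] t 40.1 J [ 33.1  15.  -25.3   0.  -49.4 -62.9]
```

View pics/t5.png

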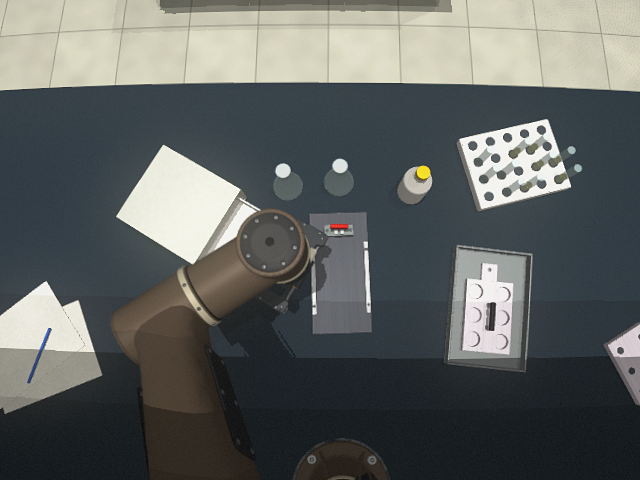

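Call:
apply_moves(commands=[{"grip": 1, "slide": [0.001, 0.002, 0.03], "roll": 0}, {"grip": 1, "slide": [0.001, 0.002, 0.066], "roll": 0}, {"grip": 1, "slide": [0.001, 0.002, 0.066], "roll": 0}, {"grip": 1, "slide": [-0.012, 0.002, 0.066], "roll": 0}, {"grip": 1, "slide": [-0.024, 0.002, 0.066], "roll": 0}])

```text
time_s: 40.78
tcp_pos: [0.5431, 0.1387, 0.0365]
eef_rot: [-179.9, 0.2, -120.0]
contact_force: [-0.5, -0.2, 0.6]
gripper_width: 0.0008
```

Run:
```python
from fit import *
plan([*dp(-0.047,0),0.035],-119.7)
Pi,D=capture("wrist");cv2.imwrite("pics/w23.png",Pi[:,:,::-1])
Pi,D=capture("scene");cv2.imwrite("pics/s4.png",Pi[:,:,::-1])
```

```text
slide [-0.0262  0.0009  0.0015] roll -0.27 from [0.5431 0.1387 0.0365] [-179.9     0.15 -119.97] t 40.77 J [ 34.3  21.1 -27.1   0.  -41.6 -64.3]
```

View pics/s4.png

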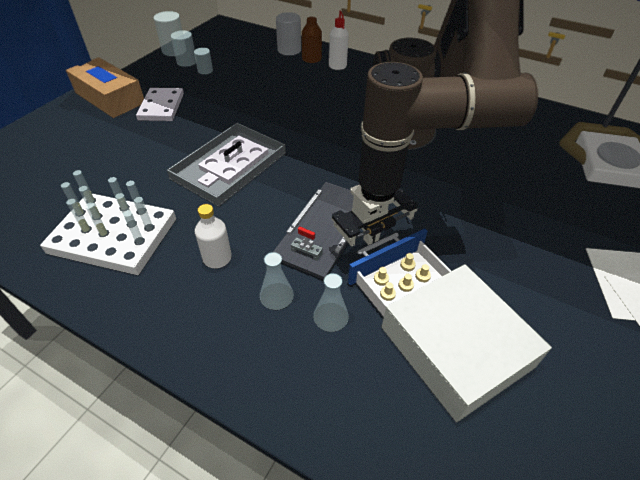

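Call:
apply_moves(commands=[{"grip": 1, "slide": [-0.006, 0.001, 0], "roll": 0}, {"grip": 1, "slide": [-0.012, 0.001, 0], "roll": 0}, {"grip": 1, "slide": [-0.017, 0.001, 0], "roll": 0}, {"grip": 1, "slide": [-0.022, 0.001, 0], "roll": 0}, {"grip": 1, "slide": [-0.028, 0.001, 0], "roll": 0}])

```text
time_s: 41.5
tcp_pos: [0.5543, 0.1621, 0.0346]
eef_rot: [180.0, -0.0, -120.0]
contact_force: [-2.0, -2.0, 1.4]
gripper_width: 0.0002
```

Call:
apply_moves(commands=[{"grip": 1, "slide": [-0.006, 0, 0], "roll": 0}, {"grip": 1, "slide": [-0.012, 0, 0], "roll": 0}, {"grip": 1, "slide": [-0.018, 0, 0], "roll": 0}, {"grip": 1, "slide": [-0.024, 0, 0], "roll": 0}, {"grip": 1, "slide": [-0.03, 0, 0], "roll": 0}])

```text
time_s: 42.12
tcp_pos: [0.5695, 0.1884, 0.0346]
eef_rot: [180.0, -0.0, -120.0]
contact_force: [-2.6, -0.8, 0.9]
gripper_width: 0.0004
```

Run:
```python
from fit import *
plan([*dp(-0.047-0.015+0.123,0),0.035],-119.7)
Pi,D=capture("scene");cv2.imwrite("pics/s5.png",Pi[200:400,200:600,::-1].repeat(2,0).repeat(2,1))
```

```text
slide [-0.0779 -0.0005 -0.0004] roll -0.26 from [0.5695 0.1884 0.0346] [ 179.99   -0.01 -119.96] t 42.12 J [ 37.   24.3 -21.9  -0.  -43.8 -66.9]
```

View pics/s5.png

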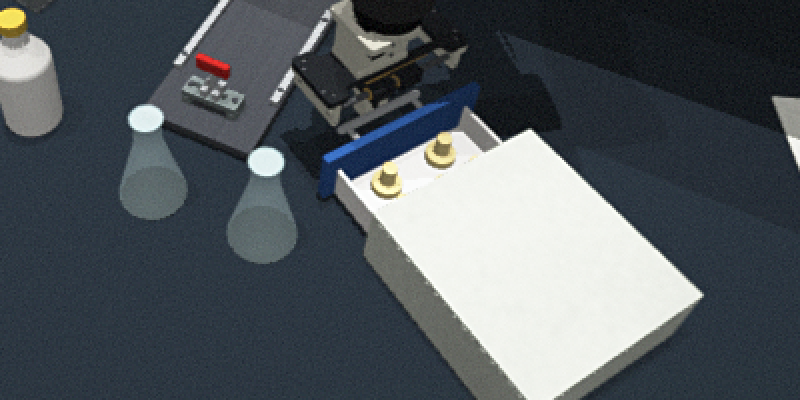

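Call:
apply_moves(commands=[{"grip": 1, "slide": [-0.006, 0, 0], "roll": 0}, {"grip": 1, "slide": [-0.012, 0, 0], "roll": 0}, {"grip": 1, "slide": [-0.018, 0, 0], "roll": 0}, {"grip": 1, "slide": [-0.024, 0, 0], "roll": 0}, {"grip": 1, "slide": [-0.03, 0, 0], "roll": 0}])

```text
time_s: 42.8
tcp_pos: [0.5847, 0.2144, 0.0346]
eef_rot: [-180.0, 0.0, -120.0]
contact_force: [-0.3, -2.5, 0.4]
gripper_width: 0.0003
```

Call:
apply_moves(commands=[{"grip": 1, "slide": [-0.006, 0, 0], "roll": 0}, {"grip": 1, "slide": [-0.012, 0, 0], "roll": 0}, {"grip": 1, "slide": [-0.018, 0, 0], "roll": 0}, {"grip": 1, "slide": [-0.024, 0, 0], "roll": 0}, {"grip": 1, "slide": [-0.028, 0, 0], "roll": 0}])

```text
time_s: 43.42
tcp_pos: [0.5987, 0.2388, 0.0346]
eef_rot: [-180.0, 0.0, -120.0]
contact_force: [0.6, -2.2, 0.5]
gripper_width: 0.0004
```

Run:
```python
from fit import *
plan([*dp(-0.047-0.015+0.123,0),0.035],-119.7)
Pi,D=capture("scene");cv2.imwrite("pics/s6.png",Pi[200:400,200:600,::-1].repeat(2,0).repeat(2,1))
```

```text
slide [-0.0197 -0.0004 -0.0003] roll -0.26 from [0.5987 0.2388 0.0346] [-179.99    0.01 -119.96] t 43.42 J [ 39.1  27.6 -15.9   0.  -46.5 -69. ]
```

View pics/s6.png

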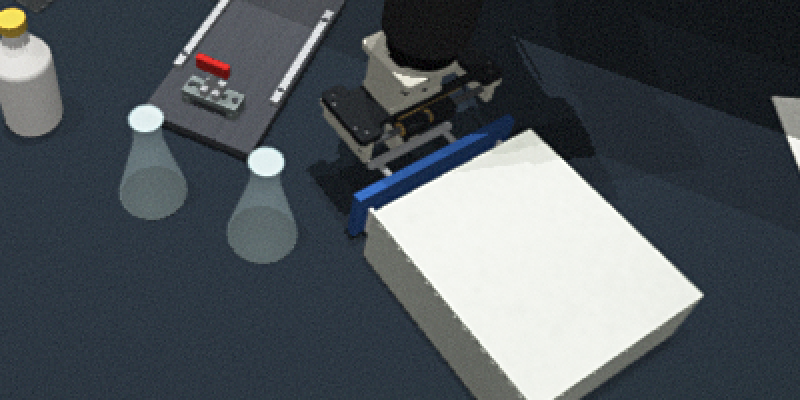

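~20 mm left; slow through the catch.

Call:
apply_moves(commands=[{"grip": 1, "slide": [-0.003, 0, 0], "roll": 0}, {"grip": 1, "slide": [-0.006, 0, 0], "roll": 0}, {"grip": 1, "slide": [-0.009, 0, 0], "roll": 0}, {"grip": 1, "slide": [-0.012, 0, 0], "roll": 0}, {"grip": 1, "slide": [-0.014, 0, 0], "roll": 0}])

```text
time_s: 44.1
tcp_pos: [0.6034, 0.2473, 0.0345]
eef_rot: [179.9, -0.4, -120.0]
contact_force: [-4.5, -13.3, 9.4]
gripper_width: 0.0006
```

Call:
apply_moves(commands=[{"grip": 1, "slide": [-0.002, 0, 0], "roll": 0}, {"grip": 1, "slide": [-0.004, 0, 0], "roll": 0}, {"grip": 1, "slide": [-0.005, 0, 0], "roll": 0}, {"grip": 1, "slide": [-0.005, 0, 0], "roll": 0}])

```text
time_s: 44.6
tcp_pos: [0.6084, 0.2555, 0.0348]
eef_rot: [-180.0, 0.1, -120.0]
contact_force: [0.2, 0.6, 0.0]
gripper_width: 0.0005
```

Run:
```python
from fit import *
plan([*dp(-0.047-0.015+0.123,0),0.035],-119.7)
Pi,D=capture("scene");cv2.imwrite("pics/s7.png",Pi[200:400,200:600,::-1].repeat(2,0).repeat(2,1))
```

```text
slide [-0.0004 -0.0004 -0.0002] roll -0.25 from [0.6084 0.2555 0.0348] [-179.98    0.08 -119.95] t 44.6 J [ 39.7  28.7 -13.8  -0.  -47.4 -69.6]
```

View pics/s7.png

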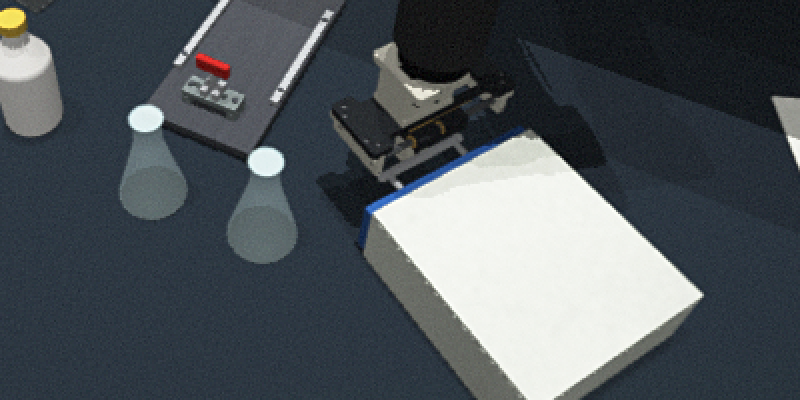

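Call:
apply_moves(commands=[{"grip": 1, "slide": [0.01, 0, 0], "roll": 0}, {"grip": 1, "slide": [0.04, 0, 0], "roll": 0}, {"grip": 1, "slide": [0.06, 0, 0], "roll": 0}, {"grip": 1, "slide": [0.06, 0, -0.05], "roll": 0}, {"grip": 1, "slide": [0.06, 0, -0.11], "roll": 0}])

```text
time_s: 45.28
tcp_pos: [0.577, 0.2016, 0.145]
eef_rot: [179.9, -0.1, -120.0]
contact_force: [0.7, 1.0, 0.3]
gripper_width: 0.0004
```

Call:
apply_moves(commands=[{"grip": 1, "slide": [0.06, 0, -0.05], "roll": 0}, {"grip": 1, "slide": [0.1, 0, -0.09], "roll": 0}, {"grip": 1, "slide": [0.1, 0, -0.09], "roll": 0}, {"grip": 1, "slide": [0.1, 0, -0.09], "roll": 0}])

```text
time_s: 45.78
tcp_pos: [0.5279, 0.1158, 0.2354]
eef_rot: [-179.9, 0.1, -120.0]
contact_force: [0.3, 1.0, 0.1]
gripper_width: 0.0006
```

Run:
```python
from unit import *
plan([*dp(-0.047,0),0.035],-119.7)
Ps,Ds=capture("scene"); cs=get_calibration("scene")
cv2.imwrite("pics/s8.png",Ps[:,:,::-1])
W=wmap(Ds,cs); W[Ds<=0]=np.nan; Pi=Ps.astype(int)
b=(Pi[...,2]>Pi[...,0]+50)&(W[...,2]>0.070)&(W[...,2]<.085)&(W[...,0]>0.4)&(W[...,1]>0.15)&(W[...,1]<0.42)
q=W[b]; r=cv2.minAreaRect(q[:,:2].astype(np.float32)); print("scene blue top",len(q),r,cv2.boxPoints(r),q[:,2].mean())
u=(q[:,:2]-F)@rot(YU); print("unit-x of panel pts",np.percentile(u[:,0],[2,50,98]))
top=(W[...,2]>0.080)&(W[...,2]<0.09)&(W[...,1]>0.15)&(Pi.min(-1)>120)
q=W[top]; u=(q[:,:2]-F)@rot(YU); print("unit top x",np.percentile(u[:,0],[0.2,1,99]))
P,D=capture("top"); cv2.imwrite("pics/t6.png",P[:,:,::-1]); unit(P,D,get_calibration("top"))
```

```text
slide [-0.0532 -0.0006  0.2005] roll -0.31 from [0.5279 0.1158 0.2354] [-179.95    0.12 -120.01] t 45.77 J [ 33.2   7.5 -15.6  -0.  -66.8 -63.2]
scene blue top 325 ((0.6357366442680359, 0.3028762638568878), (0.012950516305863857, 0.21770521998405457), 59.89112854003906) [[0.5383 0.3519]
 [0.7267 0.2427]
 [0.7332 0.2539]
 [0.5448 0.3631]] 0.07853705080860127
unit-x of panel pts [0.1105 0.1155 0.1199]
unit top x [0.1238 0.1265 0.362 ]
unit top 6509 0.08460938897983353 ((0.7035627365112305, 0.4193568527698517), (0.2341717630624771, 0.22111470997333527), 60.31940460205078)
[[0.5495 0.3724]
 [0.7416 0.2629]
 [0.8576 0.4663]
 [0.6655 0.5758]]
blue top 0 nan ((0.0, 0.0), (0.0, 0.0), 0.0)
[[0. 0.]
 [0. 0.]
 [0. 0.]
 [0. 0.]]unit.py:9: RuntimeWarning: Mean of empty slice
  q=W[bl]; r=cv2.minAreaRect(q[:,:2].astype(np.float32)); print("blue top",len(q),np.nanmean(q[:,2]),r); print(cv2.boxPoints(r))
```

View pics/s8.png

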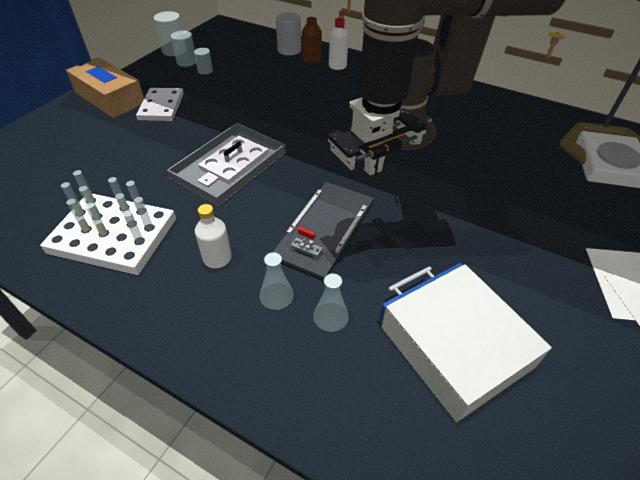

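View pics/t6.png

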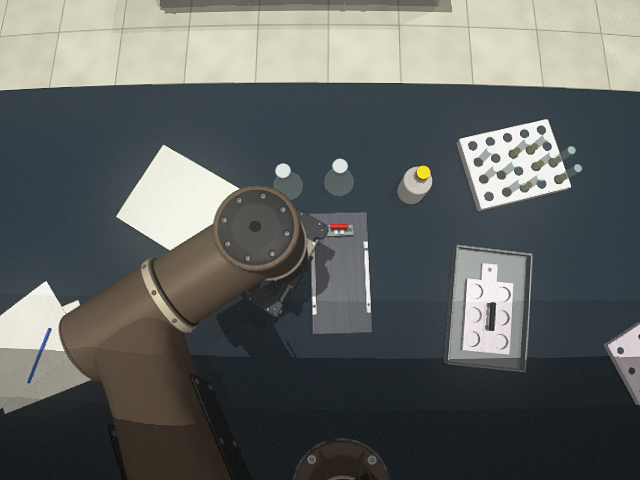

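Call:
apply_moves(commands=[{"grip": 1, "slide": [-0.05, 0, 0.045], "roll": 0}, {"grip": 1, "slide": [-0.1, 0, 0.09], "roll": 0}, {"grip": 1, "slide": [-0.1, 0, 0.14], "roll": 0}, {"grip": 1, "slide": [-0.1, 0, 0.2], "roll": 0}, {"grip": 1, "slide": [-0.1, 0, 0.2], "roll": 0}])

```text
time_s: 46.5
tcp_pos: [0.574, 0.2008, 0.0283]
eef_rot: [179.7, -0.7, -120.0]
contact_force: [-0.0, -0.1, 1.5]
gripper_width: 0.0004
```

Call:
apply_moves(commands=[{"grip": 1, "slide": [-0.02, 0, 0], "roll": 0}, {"grip": 1, "slide": [-0.04, 0, 0], "roll": 0}, {"grip": 1, "slide": [-0.055, 0, 0], "roll": 0}, {"grip": 1, "slide": [-0.058, 0, 0], "roll": 0}, {"grip": 1, "slide": [-0.06, 0, 0], "roll": 0}])

```text
time_s: 47.12
tcp_pos: [0.6078, 0.2549, 0.0349]
eef_rot: [180.0, 0.0, -120.0]
contact_force: [-0.1, -0.6, -0.4]
gripper_width: 0.0002
```

Call:
apply_moves(commands=[{"grip": 1, "slide": [-0.001, 0, 0], "roll": 0}, {"grip": 1, "slide": [-0.002, 0, 0], "roll": 0}, {"grip": 1, "slide": [-0.002, 0, 0], "roll": 0}])

```text
time_s: 47.5
tcp_pos: [0.6089, 0.2563, 0.0347]
eef_rot: [-180.0, -0.0, -120.0]
contact_force: [0.1, -0.0, -0.5]
gripper_width: 0.0009
```

Call:
apply_moves(commands=[{"grip": 1, "slide": [-0.001, 0, 0], "roll": 0}, {"grip": 1, "slide": [-0.002, 0, 0], "roll": 0}, {"grip": 1, "slide": [-0.002, 0, 0], "roll": 0}])

```text
time_s: 47.88
tcp_pos: [0.609, 0.2566, 0.0346]
eef_rot: [180.0, -0.2, -120.0]
contact_force: [-1.9, -6.8, 3.5]
gripper_width: 0.0005
```

Call:
apply_moves(commands=[{"grip": 1, "slide": [-0.001, 0, 0], "roll": 0}, {"grip": 1, "slide": [-0.002, 0, 0], "roll": 0}, {"grip": 1, "slide": [-0.002, 0, 0], "roll": 0}])

```text
time_s: 48.25
tcp_pos: [0.6089, 0.2567, 0.0345]
eef_rot: [179.9, -0.4, -120.0]
contact_force: [-4.9, -10.6, 8.3]
gripper_width: 0.0005
```

Call:
apply_moves(commands=[{"grip": 1, "slide": [0.01, 0, 0], "roll": 0}, {"grip": 1, "slide": [0.04, 0, 0], "roll": 0}, {"grip": 1, "slide": [0.06, 0, 0], "roll": 0}, {"grip": 1, "slide": [0.06, 0, -0.05], "roll": 0}, {"grip": 1, "slide": [0.06, 0, -0.11], "roll": 0}])

```text
time_s: 48.88
tcp_pos: [0.5802, 0.2073, 0.145]
eef_rot: [179.9, -0.1, -120.0]
contact_force: [1.1, 1.6, 0.3]
gripper_width: 0.0006
```

Call:
apply_moves(commands=[{"grip": 1, "slide": [0.06, 0, -0.05], "roll": 0}, {"grip": 1, "slide": [0.1, 0, -0.09], "roll": 0}, {"grip": 1, "slide": [0.1, 0, -0.09], "roll": 0}, {"grip": 1, "slide": [0.1, 0, -0.09], "roll": 0}, {"grip": 1, "slide": [0.1, 0, -0.09], "roll": 0}])

```text
time_s: 49.5
tcp_pos: [0.5308, 0.1217, 0.2333]
eef_rot: [179.9, -0.1, -120.0]
contact_force: [0.2, 0.4, 0.1]
gripper_width: 0.0008
```

Run:
```python
from unit import *
Ps,Ds=capture("scene"); cs=get_calibration("scene")
cv2.imwrite("pics/s9.png",Ps[:,:,::-1])
W=wmap(Ds,cs); W[Ds<=0]=np.nan; Pi=Ps.astype(int)
b=(Pi[...,2]>Pi[...,0]+50)&(W[...,2]>0.070)&(W[...,2]<.085)&(W[...,0]>0.4)&(W[...,1]>0.15)&(W[...,1]<0.42)
q=W[b]; u=(q[:,:2]-F)@rot(YU); print("unit-x of panel pts",np.percentile(u[:,0],[2,50,98]))
P,D=capture("top"); c=get_calibration("top"); W=wmap(D,c)
P=P.astype(int); r=(P[...,0]>110)&(P[...,1]<70)&(P[...,2]<70)&(W[...,2]>.07)&(W[...,0]>.55)&(abs(W[...,1])<.1); print("T z",np.percentile(W[r][:,2],[50,90]))
m=(W[...,1]<-.28)&(W[...,1]>-.46)&(W[...,0]>.33)&(W[...,0]<.52)&(W[...,2]>.018)&(W[...,2]<.03)
q=W[m]; A=np.c_[q[:,:2]-q[:,:2].mean(0),np.ones(len(q))]; print("plate plane",len(q),np.linalg.lstsq(A,q[:,2],rcond=None)[0])
print(get_state()["contact_force"])
```

```text
unit-x of panel pts [0.1118 0.116  0.1201]
T z [0.0973 0.0993]
plate plane 2208 [ 0.0003 -0.0011  0.0229]
[0.3839 0.7653 0.1892]
```

View pics/s9.png

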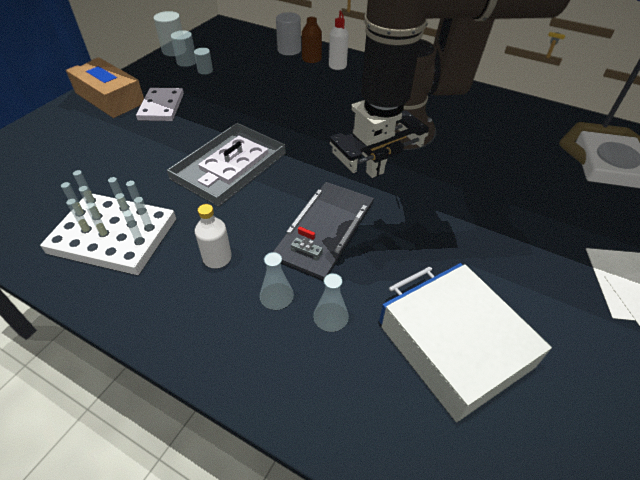

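The drawer is shut, the mould lies flat in the tray with its plate top at 23 mm, and the plunger is latched up. The flasks at (275,280) and (331,303) and the bottle at (213,238) have not moved.

```bash
python3 -c "
from plant import *
print(close_job())"
```

```text
the job is handed in; nothing more can be done
None
```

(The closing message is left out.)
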